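# Drive the worn grinding mechanism out of a pepper mill

### The job

The worn grinding mechanism is stuck in the foot of the dark wooden pepper mill that is clamped in the knock-out stand. Take the steel drift from its wooden holder, feel it gently into the mill's bore from the top (the mill is clamped only by eye, a little off the stand's centre) and press the mechanism down steadily until it drops out into the bay below: never lean or land the drift hard on the wood, which scars, nor ram the mechanism, whose ceramic burr cracks. Then draw the drift out, stand it back in its holder and let go, leaving everything else on the worktop alone.

Things in the scene. Friction and masses are not known exactly. Their poses are not given: they have to be found in the camera images.
- stand: Knock-out stand of pale wood, fixed; 120 x 150 mm, top board 74 mm high. Origin: centre of its underside; z up; the open front of its bay faces its -x, cheeks at +-y. The dark wooden mill body, head off, 80 mm high and 50 mm wide at the top, stands upright on it in an aluminium collar held by two straps (98 mm high), firmly clamped. The drift scars the wood if it bears on it with over 10 N.
- over_mill (a point): On the stand's centre line, 144 mm above the worktop, level with the mill's open top. The mill was clamped by eye: the upright axis of its bore lies 3 to 5.5 mm beside this line, each time to another side; no reading tells which, find it by feel or sight. A drift that touches the cone or bore is pushed back towards the bore's axis.
- clamp_axis (a point): On the stand's centre line, 64 mm above the worktop, level with the underside of the mill's foot; z up. The way down through the mill: a wooden cone, 33 mm wide at the mouth, narrows to 18 mm at 14 mm below the mouth; the 18 mm bore runs straight to 46 mm below the mouth; from there to the foot (80 mm below the mouth) it is 42 mm wide.
- bay_floor (a point): Centre of the felt-covered floor of the bay under the mill, on the stand's centre line, 14 mm above the worktop; the bay is about 100 x 110 mm and 46 mm high, with an 8 mm lip at the front.
- mechanism: Worn mechanism: black cylinder, 30 mm wide and high. Origin: centre of its underside, z up. Stuck in the mill's foot on the stand's centre line (not on the bore's axis), its top 48 to 54 mm below the mouth. Spring clips 3 to 21 mm above the foot's underside hold it: it slides under a push of 8 to 18 N until its top is 3 mm above the foot's underside, then drops. Over 25 N cracks its burr.
- drift: The drift: steel rod 16 mm thick, its tip chamfered by 2 mm, in a turned wooden handle; 150 mm long, about 0.14 kg. Origin: centre of the tip's end face; z along the rod to the handle. The handle, 30 mm thick from 110 to 144 mm above the tip, is the place to grip. At the start it stands tip down in the holder's hole, loosely (2 mm all round), its tip 8 mm above the worktop.
- drift_tip (a point): Centre of the drift's end face (the drift's origin).
- holder: Turned wooden holder, fixed to the worktop: round, 74 mm wide at the foot, 54 mm at the top, 48 mm high. Origin: centre of its underside; z up. A round hole, 20 mm wide with a small chamfer, goes down its axis from the top to 8 mm above the worktop: the drift's place.
- mug: Bystander: orange mug, 78 mm wide, 101 mm high. Origin: centre of its underside.
- mug_b: Bystander: white mug with a green band, 81 mm wide, 92 mm high. Origin: centre of its underside.
- mill_head: Bystander: the mill's dark wooden head with a steel knob, 50 mm wide, 58 mm high, standing on the chopping board. Origin: centre of its underside.
- new_mechanism: Bystander: the new mechanism, grey, 30 mm across and high, standing on the chopping board. Origin: centre of its underside.
- lemon: Bystander: lemon on the chopping board.
- garlic: Bystander: bulb of garlic on the chopping board.
- salt_shaker: Bystander: glass salt shaker at the back, 44 mm wide, 90 mm high. Origin: centre of its underside.
Things that resemble listed ones, but are neither listed nor needed, are in the scene too. What is shaped like the drift but pink is not meant. There is more than one size of the holder; the job needs the larger.

How it is judged:
On the way, in this order (a step that is already met when the one before it is completed fails the run):
1. the drift stands in the mill's bore, in line with it, its tip below the cone, the mechanism still held in the foot (horizontal distance between drift_tip and clamp_axis below 0.012 m and angle between the z axis of drift and the z axis of stand, either way round below 0.06 rad and z of drift_tip in the frame of clamp_axis below 0.06 m and z of mechanism in the frame of clamp_axis above -0.012 m), for 0.1 s.
2. the mechanism has been pushed out of the foot while the drift is in the bore (horizontal distance between drift_tip and clamp_axis below 0.012 m and angle between the z axis of drift and the z axis of stand, either way round below 0.06 rad and z of drift_tip in the frame of clamp_axis below 0.03 m and z of mechanism in the frame of clamp_axis below -0.03 m), for 0.1 s.
At the end, for the whole second after the job is handed in: The worn mechanism lies at rest in the bay (its origin under 45 mm high and within 55 mm of the stand's centre line), and the drift stands released and at rest in its holder: tip within 6 mm of the holder's axis and on the floor of the hole (under 13 mm high), leaning less than 0.13 rad (height (world z) of mechanism below 0.045 m and horizontal distance between mechanism and bay_floor below 0.055 m and linear speed of each of mechanism, drift below 0.02 m/s and horizontal distance between drift_tip and holder below 0.006 m and height (world z) of drift_tip below 0.013 m and angle between drift's own z axis and vertical below 0.13 rad and contact force between drift and the fingers below 0.1 N); the robot touches nothing.
It fails at once if the drift pushes the mechanism with more than 25 N (contact force between drift and mechanism above 25 N).
It fails at once if the drift bears on the mill (its rim, cone or bore) with more than 10 N (contact force between drift and stand above 10 N).
It fails at once if a bystander (either mug, mill head, new mechanism, lemon, garlic, salt shaker) is moved by more than 30 mm (distance of any of mug, mug_b, mill_head, new_mechanism, lemon, garlic, salt_shaker from where it was at the start of the episode above 0.03 m).
It also fails if it takes over 72 s, if anything falls off the work surface, if the arm or the gripper's body presses on something with over 40 N, if the wrist force passes 120 N, or if a joint passes its speed limit or range.

### The arm

A 6-joint arm with a two-finger parallel gripper is mounted at the origin on a cart in front of the work surface, level with it; the furniture and walls round the work are solid. World frame = base frame: x ahead of the robot, y to its left, z up, the work surface at z = 0. Lengths are in m, angles in rad, forces in N, time in s.
With the tool pointing down it reaches from about 0.25 to 0.85 m from the base axis. Payload 12.5 kg.
Tool frame: the origin (TCP) lies at the very end of the fingers, on their centre line; the grasp point (between the pads) lies 19 mm behind it (manip.grip_point_offset is the distance from the TCP to the grasp point, in m); y points along the fingers, z is the direction in which the jaws open and shut, and the axes are right-handed (so a half turn about y gives the same grasp; the last joint's range is limited). The gripper opens to 93 mm and grips with 3 to 60 N. Pads are 15 mm wide; open, the fingers measure 128 mm over their backs; the gripper's body (75 mm by 188 mm) begins 65 mm behind the grasp point.
Start: joints at [-1.235, 0.351, 1.652, -0, 1.139, -0.085], TCP at [0.225, -0.502, 0.198] pointing down, gripper open.
Joint ranges: [-2.75, 2.75], [-0.79, 2.1], [0.01, 2.65], [-1.57, 4.71], [0.07, 3.14], [-2.87, 2.87]. Speed limits (rad/s): [2.22, 2.22, 2.79, 3.14, 3.14, 3.14].

### API

Orientations are given as [roll, pitch, yaw] about the fixed x, y, z axes, in that order (R = Rz(yaw) Ry(pitch) Rx(roll)).
In Python, from cell import manip gives the robot as it stands.
- The arm moves only by the tool jog_arm, never from a script. Its argument "rows" is a list of rows, each an object of numbers: "grip": the finger opening in cm, from 0 to 9.3; "tx", "ty", "tz": the shift along the tool's x, y, z in cm; "rx", "ry", "rz": the turn, a rotation vector about the tool's x, y, z in degrees. In form: [{"grip": .., "tx": .., "ty": .., "tz": .., "rx": .., "ry": .., "rz": ..}, ...]. A call has exactly 8 rows; each row is the pose to reach, as a shift and turn from the pose measured when the call began, along the tool's axes at that moment; what a row does not reach only later rows make up. A row lasts 1/10 s, in which the tool goes at most 50 mm and 8.59 degrees, less where a joint would pass 70% of its speed; a pose out of reach is approached as far as the arm can. A call with a gripper value outside its range is refused whole. The fingers move at their own pace and stop on an object; the grip force is fixed at half the most. Time passes only in rows, so rows that repeat a pose let the fingers close, or fill a call up. It gives the time, the measured TCP pose, the force and the opening at its end, in the units of the state.
- manip.sense(): the state, without advancing time (a new reading comes with each control period).
- manip.grab_frame(name): name is "side" or "top" or "wrist"; returns a dict with "color" (480x640x3 uint8, red, green, blue), "depth" (480x640 float32, m along the optical axis (not along the pixel's ray), 0 where there is no reading), "camera_matrix" (3x3 intrinsics, pixels), "R" (3x3) and "t" (3): a world point X has camera coordinates R X + t. Camera axes: x right, y down, z forward; pixel columns grow to the right and rows downward; lengths in m; the calibration is good to about 2 mm. A picture is of the moment at which its call begins.
- manip.close_job(): hands the job in, once; it reports no verdict.
The state is a dict: "clock": time; "qpos": joint angles; "qvel": joint speeds; "joint_torque": joint torques, N m; "tool_pos": TCP position; "orientation": TCP orientation; "force": force on the tool from outside, world axes, zero at the start; "ft_torque": the same for the moment, N m; "finger_gap": finger opening in m.
Only numpy, scipy, OpenCV 4.12 (cv2) and the standard library are available. Lean on these libraries where they do the work, as an engineer would, in place of code of your own. Each camera call takes 0.05 s, during which the arm holds its last target. There are 200 camera calls.

## Working session

There is one attempt and no reset: what is moved stays moved. The work goes in short steps, Python scripts to look and compute and a tool call to move; the robot and the scene stay as the last step left them, time stands still between calls to the robot, and variables do not carry over. Pictures are saved under pics/ and viewed, about 8 in all and at most 12, crops included, and the job is handed in when it is done.

Besides the shell and the picture viewer there is one more tool, called after "Call:" by a JSON object that holds its "api" and its "payload". jog_arm: Moves the arm, as the interface text tells. Its arguments: {"type":"object","properties":{"rows":{"type":"array"}},"required":["rows"]}

```bash
mkdir -p pics; cat > h.py <<'E'
import numpy as np, cv2
from cell import manip
def snap(name,fn):
    f=manip.grab_frame(name); np.savez('pics/'+fn+'.npz',**f)
    cv2.imwrite('pics/'+fn+'.png',f['color'][:,:,::-1]); return f
def load(fn): return dict(np.load('pics/'+fn+'.npz'))
def pix(f,u,v,d=None):
    d=f['depth'][int(v),int(u)] if d is None else d
    c=d*np.linalg.inv(f['camera_matrix'])@np.array([u,v,1]); return f['R'].T@(c-f['t'])
def atz(f,u,v,z):
    r=f['R'].T@np.linalg.inv(f['camera_matrix'])@np.array([u,v,1]); o=-f['R'].T@f['t']
    return o+r*(z-o[2])/r[2]
def cloud(f):
    v,u=np.mgrid[:480,:640]; K=f['camera_matrix']; d=f['depth']
    c=np.stack([(u-K[0,2])/K[0,0]*d,(v-K[1,2])/K[1,1]*d,d],-1); return (c-f['t'])@f['R']
def proj(f,X):
    c=f['R']@np.array(X)+f['t']; p=f['camera_matrix']@c; return p[:2]/p[2]
E
python3 - <<'E'
from h import *
print(manip.sense())
for n in('top','side'):
    f=snap(n,n+'0'); print(n,-f['R'].T@f['t'],f['R'][2])
E
```

```text
{'clock': 0.0, 'qpos': array([-1.23459135e+00,  3.51234548e-01,  1.65242041e+00, -3.29092125e-05,
        1.13910309e+00, -8.46251252e-02]), 'qvel': array([-0.00129389,  0.00072162, -0.00124454,  0.00105664,  0.00060488,
       -0.0014906 ]), 'joint_torque': array([-4.99369398e-04, -4.97322321e+01, -2.85251856e+01,  6.98843901e-02,
        2.55476078e-02, -1.10935580e-04]), 'tool_pos': array([ 0.22456559, -0.50166222,  0.19790377]), 'orientation': array([-1.57196007e+00,  6.87367736e-05, -2.72074880e+00]), 'force': array([ 0.16440305, -0.67592176,  0.02755217]), 'ft_torque': array([-0.061     ,  0.04635604,  0.02146014]), 'finger_gap': 0.09275089569425535}
top [ 0.31381432 -0.0804417   1.38343209] [ 0.17159514 -0.00251165 -0.98516435]
side [0.29085165 1.1590879  1.05299874] [ 0.15414312 -0.7927943  -0.58967541]
```

View pics/top0.png

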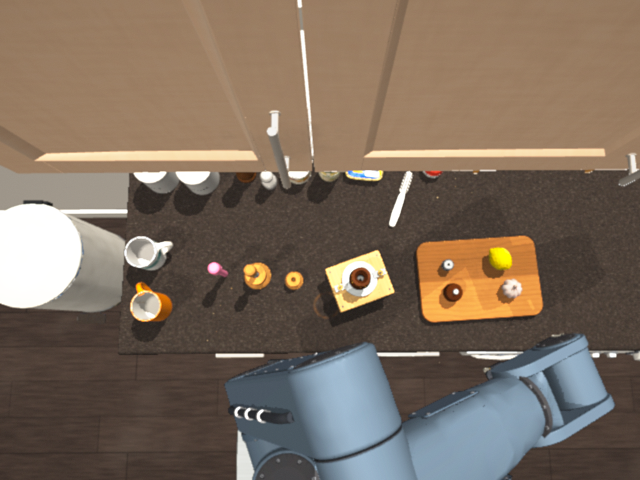

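View pics/side0.png

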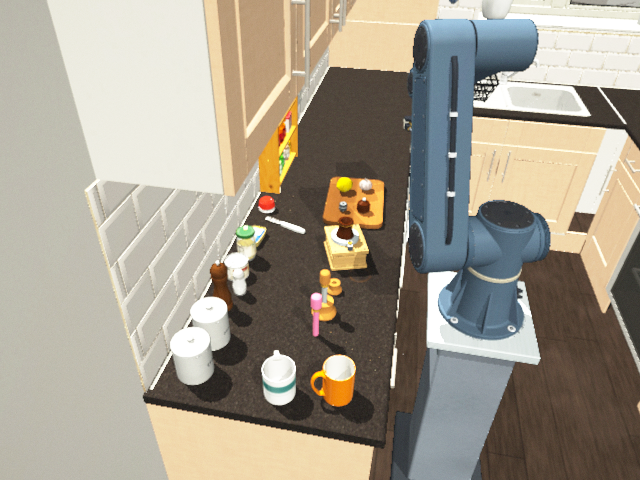

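The top view shows the stand at about (360,281), the drift in the large holder at about (257,275), the small empty holder at (294,281) and the pink decoy at (217,270). Overhead cabinets cover the back of the worktop. Next I'll measure from the depth.

```bash
python3 - <<'E'
from h import *
f=load('top0'); P=cloud(f); c=f['color'][235:325,195:405]
cv2.imwrite('pics/c1.png',cv2.resize(c[:,:,::-1],None,fx=3.8,fy=3.8,interpolation=cv2.INTER_CUBIC))
def reg(u0,u1,v0,v1,z0,z1):
    p=P[v0:v1,u0:u1].reshape(-1,3); return p[(p[:,2]>z0)&(p[:,2]<z1)]
def rep(n,p):
    print(n,len(p),p.mean(0).round(4),((p.min(0)+p.max(0))/2).round(4),np.ptp(p,0).round(4))
t=reg(320,400,245,315,.069,.080); rep('stand top',t)
print(cv2.minAreaRect(t[:,:2].astype(np.float32)))
t=reg(340,385,255,300,.138,.150); rep('mill rim',t)
(c,r)=cv2.minEnclosingCircle(t[:,:2].astype(np.float32)); print(c,r)
for z in (.09,.10): rep('z',reg(320,400,245,315,z,z+.008))
t=reg(238,275,255,295,.145,.175); rep('drift top',t)
t=reg(238,275,255,295,.044,.052); rep('holder top',t)
for z in np.arange(.0,.18,.015): 
  q=reg(238,275,255,295,z,z+.015); 
  if len(q): rep(str(z),q)
t=reg(280,310,265,295,.01,.1); rep('small',t)
t=reg(200,235,255,285,.02,.25); rep('pink',t)
E
```

```text
stand top 1439 [ 0.4254 -0.1673  0.0743] [ 0.4297 -0.1675  0.0745] [0.1611 0.1764 0.011 ]
((0.42938321828842163, -0.16747914254665375), (0.12010379135608673, 0.15047113597393036), 19.627300262451172)
mill rim 231 [ 0.4329 -0.1661  0.1435] [ 0.4326 -0.1658  0.1439] [0.048  0.0479 0.0114]
(0.4326571822166443, -0.16633276641368866) 0.025432508438825607
z 279 [ 0.4289 -0.1668  0.0927] [ 0.4326 -0.1679  0.094 ] [0.0862 0.1312 0.008 ]
z 41 [ 0.4226 -0.161   0.103 ] [ 0.4298 -0.166   0.1039] [0.0465 0.1119 0.0076]
drift top 111 [0.4496 0.1107 0.1563] [0.4512 0.1113 0.1543] [0.0284 0.027  0.0173]
holder top 175 [0.4457 0.1061 0.0481] [0.4507 0.1124 0.0481] [0.0548 0.0545 0.0078]
0.0 599 [0.454  0.1135 0.0041] [0.4543 0.1167 0.0075] [0.1101 0.1025 0.015 ]
0.015 79 [0.4407 0.0984 0.019 ] [0.4495 0.1114 0.0219] [0.0639 0.0608 0.0136]
0.03 33 [0.4451 0.1105 0.0413] [0.451  0.1116 0.0389] [0.0543 0.0461 0.0121]
0.045 192 [0.4463 0.1056 0.049 ] [0.4506 0.1124 0.0517] [0.0546 0.0545 0.0135]
0.06 5 [0.4468 0.1074 0.069 ] [0.4484 0.1077 0.0689] [0.0117 0.0072 0.011 ]
0.075 1 [0.4467 0.1045 0.0855] [0.4467 0.1045 0.0855] [0. 0. 0.]
0.12 9 [0.4446 0.1015 0.1306] [0.4481 0.1026 0.1298] [0.0228 0.0099 0.0101]
0.135 18 [0.4458 0.105  0.1441] [0.4506 0.11   0.1426] [0.0297 0.0267 0.0141]
0.15 102 [0.4495 0.1113 0.157 ] [0.4497 0.1113 0.1566] [0.0255 0.027  0.0127]
small 182 [0.4358 0.0101 0.0272] [0.4369 0.011  0.0243] [0.0445 0.0471 0.0287]
pink 165 [0.4553 0.1999 0.126 ] [0.4559 0.2027 0.0873] [0.0277 0.0278 0.1338]
```

View pics/c1.png

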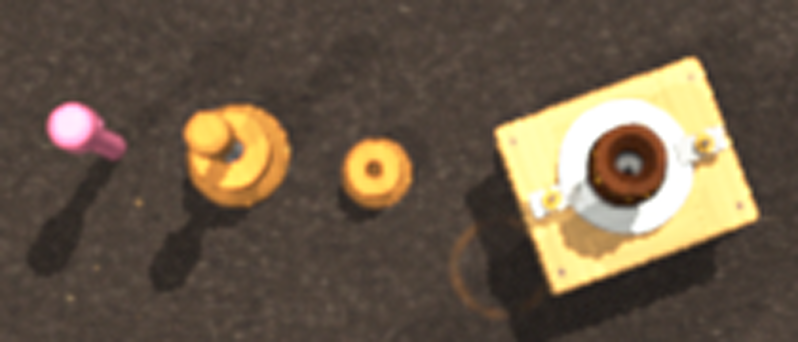

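```bash
cat >> h.py <<'E'
from scipy.spatial.transform import Rotation as Ro
def go(p,yaw=-np.pi/2,s=None):
    s=s or manip.sense(); R=Ro.from_euler('xyz',s['orientation']); 
    G=Ro.from_euler('xyz',[-np.pi/2,0,yaw])
    d=R.inv().apply(np.array(p)-s['tool_pos'])*100; w=(R.inv()*G).as_rotvec(degrees=True)
    print('t',d.round(2),'r',w.round(2)); return d,w
def st():
    s=manip.sense(); print(round(s['clock'],2),'p',s['tool_pos'].round(4),'o',s['orientation'].round(4),'F',s['force'].round(2),'M',s['ft_torque'].round(3),'g',round(s['finger_gap'],4),'q',s['qpos'].round(2)); return s
E
python3 - <<'E'
from h import *
f=load('top0'); P=cloud(f)
print(P[150:174:4,380].round(3), P[160,200:600:60].round(3))
go([.40,-.167,.32])
E
```

```text
[[ 0.574 -0.163  0.666]
 [ 0.57  -0.163  0.66 ]
 [ 0.569 -0.165  0.646]
 [ 0.569 -0.167  0.627]
 [ 0.569 -0.169  0.606]
 [ 0.569 -0.171  0.586]] [[ 0.568  0.115  0.643]
 [ 0.568  0.022  0.641]
 [ 0.569 -0.072  0.639]
 [ 0.569 -0.166  0.636]
 [ 0.568 -0.261  0.635]
 [ 0.569 -0.357  0.632]
 [ 0.568 -0.451  0.633]]
t [-29.69 -12.18 -23.4 ] r [ 5.000e-02 -6.589e+01 -3.000e-02]
```

Call:
{"api": "jog_arm", "payload": {"rows": [{"grip": 9.3,"tx": -4,"ty": -4,"tz": -3,"ry": -8},{"grip": 9.3,"tx": -8,"ty": -8,"tz": -6,"ry": -16},{"grip": 9.3,"tx": -12,"ty": -12,"tz": -9,"ry": -24},{"grip": 9.3,"tx": -16,"ty": -12.2,"tz": -12,"ry": -33},{"grip": 9.3,"tx": -20,"ty": -12.2,"tz": -15,"ry": -41},{"grip": 9.3,"tx": -24,"ty": -12.2,"tz": -18,"ry": -49},{"grip": 9.3,"tx": -27,"ty": -12.2,"tz": -21,"ry": -57},{"grip": 9.3,"tx": -29.7,"ty": -12.2,"tz": -23.4,"ry": -66}]}}

```text
invalid input
```

```bash
python3 - <<'E'
from h import *
st(); f=snap('wrist','w1'); st(); print(-f['R'].T@f['t'],f['R'][2]); go([.4505,.1115,.25])
E
```

```text
0.1 p [ 0.2246 -0.5017  0.198 ] o [-1.5718e+00  1.0000e-04 -2.7208e+00] F [ 0.07 -0.12  0.44] M [-0.004  0.025  0.107] g 0.0929 q [-1.23  0.35  1.65 -0.    1.14 -0.08]
0.15 p [ 0.2246 -0.5018  0.1981] o [-1.5716e+00  1.0000e-04 -2.7208e+00] F [0.21 0.57 0.57] M [-0.022  0.027  0.056] g 0.093 q [-1.23  0.35  1.65 -0.    1.14 -0.08]
[ 0.29907962 -0.46822284  0.38461067] [-0.26677928 -0.11823751 -0.95647724]
t [-45.67  -5.15 -46.75] r [ 4.000e-02 -6.589e+01 -3.000e-02]
```

View pics/w1.png

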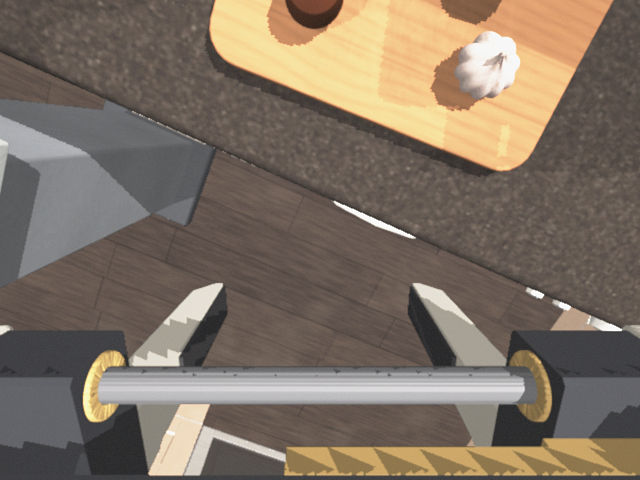

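The wrist view shows the fingers in the lower half, with the camera sitting on the tool's -x side. The board's garlic is at about (488,65). The call was probably refused because some keys were missing, so I'll send all of them.

Call:
{"api": "jog_arm", "payload": {"rows": [{"grip": 9.3,"tx": -4,"ty": -4,"tz": -3,"rx": 0,"ry": -8,"rz": 0},{"grip": 9.3,"tx": -8,"ty": -8,"tz": -6,"rx": 0,"ry": -16,"rz": 0},{"grip": 9.3,"tx": -12,"ty": -12,"tz": -9,"rx": 0,"ry": -24,"rz": 0},{"grip": 9.3,"tx": -16,"ty": -12.2,"tz": -12,"rx": 0,"ry": -33,"rz": 0},{"grip": 9.3,"tx": -20,"ty": -12.2,"tz": -15,"rx": 0,"ry": -41,"rz": 0},{"grip": 9.3,"tx": -24,"ty": -12.2,"tz": -18,"rx": 0,"ry": -49,"rz": 0},{"grip": 9.3,"tx": -27,"ty": -12.2,"tz": -21,"rx": 0,"ry": -57,"rz": 0},{"grip": 9.3,"tx": -29.7,"ty": -12.2,"tz": -23.4,"rx": 0,"ry": -66,"rz": 0}]}}

```text
clock: 0.95
tool_pos: [0.3946, -0.1782, 0.3203]
orientation: [-1.571, 0.001, -1.57]
force: [1.0, -0.7, -0.5]
finger_gap: 0.0929
```

```bash
python3 - <<'E'
from h import *
st(); f=snap('wrist','w2'); st(); print(-f['R'].T@f['t'],f['R'][2]); print(proj(f,[.429,-.1675,.144]))
P=cloud(f); m=(abs(P[...,0]-.43)<.09)&(abs(P[...,1]+.167)<.1)
for z0,z1 in((.072,.077),(.139,.148)):
    k=m&(P[...,2]>z0)&(P[...,2]<z1); t=P[k]; print(len(t)); 
    if len(t): print(cv2.minEnclosingCircle(t[:,:2].astype(np.float32)),cv2.minAreaRect(t[:,:2].astype(np.float32)))
go([.4505,.1115,.25])
E
```

```text
0.95 p [ 0.3946 -0.1782  0.3203] o [-1.5707e+00  6.0000e-04 -1.5704e+00] F [ 0.98 -0.66 -0.46] M [-0.112 -0.099 -0.017] g 0.0929 q [-0.53  0.02  1.75  0.    1.37 -0.53]
1.0 p [ 0.3967 -0.1727  0.3204] o [-1.5696  0.0029 -1.5568] F [1.   3.03 1.05] M [ 0.039 -0.16   0.016] g 0.0931 q [-0.52  0.02  1.75  0.    1.37 -0.54]
[ 0.39454569 -0.09638433  0.50694758] [ 1.20036449e-04 -2.91104837e-01 -9.56691151e-01]
[350.50132028 205.34126557]
6799
((0.4310528635978699, -0.16667063534259796), 0.09468872845172882) ((0.4314657151699066, -0.16659003496170044), (0.12019196152687073, 0.1494768112897873), 19.625099182128906)
1320
((0.43483033776283264, -0.16566966474056244), 0.025631610304117203) ((0.43489447236061096, -0.16502302885055542), (0.04987248033285141, 0.04973921179771423), 0.9835448265075684)
t [-28.32   7.12   5.77] r [-0.07  0.8  -0.17]
```

View pics/w2.png

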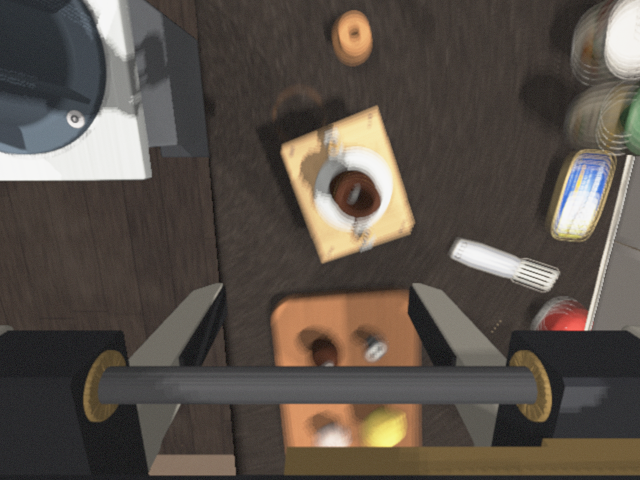

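The wrist view is blurred by motion but usable: the mill is at about (355,193), and its rim sits about (+3.6,+1.3) mm from the stand's centre, which agrees with the top camera. Next I'll go over the drift.

Call:
{"api": "jog_arm", "payload": {"rows": [{"grip": 9.3,"tx": -4,"ty": 1,"tz": 1,"rx": 0,"ry": 0,"rz": 0},{"grip": 9.3,"tx": -9,"ty": 2,"tz": 2,"rx": 0,"ry": 0,"rz": 0},{"grip": 9.3,"tx": -14,"ty": 3.5,"tz": 3.5,"rx": 0,"ry": 0,"rz": 0},{"grip": 9.3,"tx": -19,"ty": 5,"tz": 4.5,"rx": 0,"ry": 0,"rz": 0},{"grip": 9.3,"tx": -24,"ty": 6,"tz": 5.5,"rx": 0,"ry": 0.8,"rz": 0},{"grip": 9.3,"tx": -28.3,"ty": 7.1,"tz": 5.8,"rx": 0,"ry": 0.8,"rz": 0},{"grip": 9.3,"tx": -28.3,"ty": 7.1,"tz": 5.8,"rx": 0,"ry": 0.8,"rz": 0},{"grip": 9.3,"tx": -28.3,"ty": 7.1,"tz": 5.8,"rx": 0,"ry": 0.8,"rz": 0}]}}

```text
clock: 1.8
tool_pos: [0.4504, 0.1121, 0.2498]
orientation: [-1.571, 0.003, -1.568]
force: [-0.0, -0.5, 0.1]
finger_gap: 0.0929
```

```bash
python3 - <<'E'
from h import *
st(); f=snap('wrist','w3')
P=cloud(f); m=(abs(P[...,0]-.45)<.045)&(abs(P[...,1]-.112)<.045)
for z0,z1 in((.043,.052),(.155,.162),(.12,.15)):
    t=P[m&(P[...,2]>z0)&(P[...,2]<z1)]; print(len(t))
    if len(t): print(((t.max(0)+t.min(0))/2).round(4),np.ptp(t,0).round(4),cv2.minEnclosingCircle(t[:,:2].astype(np.float32)))
go([.4505,.1115,.114])
E
```

```text
1.8 p [0.4504 0.1121 0.2498] o [-1.5709  0.0026 -1.5683] F [-0.   -0.46  0.06] M [-0.04  -0.05  -0.008] g 0.0929 q [0.14 0.14 1.8  0.   1.21 0.14]
1214
[0.453  0.1173 0.0473] [0.0549 0.0461 0.0082] ((0.45286381244659424, 0.11313249915838242), 0.027944929897785187)
682
[0.4523 0.113  0.1578] [0.0255 0.0248 0.0056] ((0.452415406703949, 0.11335631459951401), 0.013340547680854797)
245
[0.4527 0.1185 0.1358] [0.0289 0.019  0.0281] ((0.4527495801448822, 0.11336632817983627), 0.015059751458466053)
t [-1.000e-02  1.362e+01 -3.000e-02] r [-0.04  0.06 -0.15]
```

View pics/w3.png

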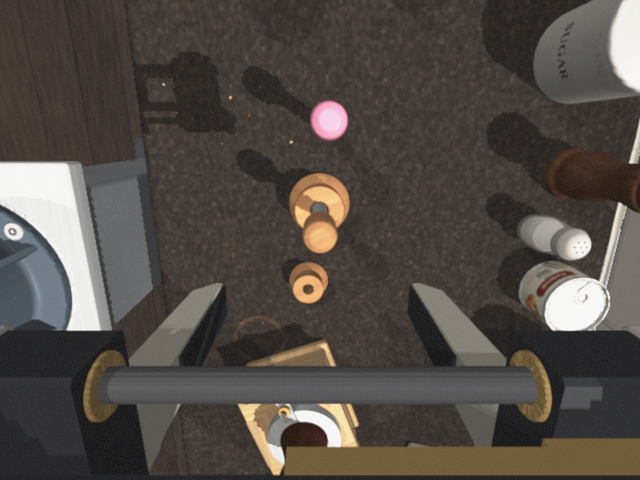

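The drift's handle is at about (320,237) and leans slightly in the image through perspective only. The fingers will pass it on the left and right in x, and it is clear of the pink one.

Call:
{"api": "jog_arm", "payload": {"rows": [{"grip": 9.3,"tx": -0.04,"ty": 4,"tz": 0.1,"rx": 0,"ry": 0,"rz": -0.15},{"grip": 9.3,"tx": -0.04,"ty": 8,"tz": 0.1,"rx": 0,"ry": 0,"rz": -0.15},{"grip": 9.3,"tx": -0.04,"ty": 11,"tz": 0.1,"rx": 0,"ry": 0,"rz": -0.15},{"grip": 9.3,"tx": -0.04,"ty": 13,"tz": 0.1,"rx": 0,"ry": 0,"rz": -0.15},{"grip": 9.3,"tx": -0.04,"ty": 13.6,"tz": 0.1,"rx": 0,"ry": 0,"rz": -0.15},{"grip": 9.3,"tx": -0.04,"ty": 13.6,"tz": 0.1,"rx": 0,"ry": 0,"rz": -0.15},{"grip": 6,"tx": -0.04,"ty": 13.6,"tz": 0.1,"rx": 0,"ry": 0,"rz": -0.15},{"grip": 4,"tx": -0.04,"ty": 13.6,"tz": 0.1,"rx": 0,"ry": 0,"rz": -0.15}]}}

```text
clock: 2.65
tool_pos: [0.4525, 0.1116, 0.1154]
orientation: [-1.568, 0.0, -1.57]
force: [-0.1, -0.2, -0.2]
finger_gap: 0.0813
```

Call:
{"api": "jog_arm", "payload": {"rows": [{"grip": 3.4,"tx": 0,"ty": 0,"tz": 0,"rx": 0,"ry": 0,"rz": 0},{"grip": 3,"tx": 0,"ty": 0,"tz": 0,"rx": 0,"ry": 0,"rz": 0},{"grip": 2.6,"tx": 0,"ty": 0,"tz": 0,"rx": 0,"ry": 0,"rz": 0},{"grip": 2,"tx": 0,"ty": 0,"tz": 0,"rx": 0,"ry": 0,"rz": 0},{"grip": 2,"tx": 0,"ty": 0,"tz": 0,"rx": 0,"ry": 0,"rz": 0},{"grip": 2,"tx": 0,"ty": 0,"tz": 0,"rx": 0,"ry": 0,"rz": 0},{"grip": 2,"tx": 0,"ty": 0,"tz": 0,"rx": 0,"ry": 0,"rz": 0},{"grip": 2,"tx": 0,"ty": 0,"tz": 0,"rx": 0,"ry": 0,"rz": 0}]}}

```text
clock: 3.45
tool_pos: [0.4524, 0.1116, 0.1153]
orientation: [-1.568, 0.0, -1.57]
force: [1.0, -0.0, -0.4]
finger_gap: 0.0294
```

```bash
python3 - <<'E'
from h import *
s=st()
E
```

```text
3.45 p [0.4524 0.1116 0.1153] o [-1.5682e+00  2.0000e-04 -1.5702e+00] F [ 0.98 -0.01 -0.37] M [-0.029 -0.032  0.019] g 0.0294 q [ 0.14  0.31  1.94 -0.    0.88  0.14]
```

Call:
{"api": "jog_arm", "payload": {"rows": [{"grip": 2,"tx": 0,"ty": -0.5,"tz": 0,"rx": 0,"ry": 0,"rz": 0},{"grip": 2,"tx": 0,"ty": -2,"tz": 0,"rx": 0,"ry": 0,"rz": 0},{"grip": 2,"tx": 0,"ty": -5,"tz": 0,"rx": 0,"ry": 0,"rz": 0},{"grip": 2,"tx": 0,"ty": -9,"tz": 0,"rx": 0,"ry": 0,"rz": 0},{"grip": 2,"tx": 0,"ty": -13,"tz": 0,"rx": 0,"ry": 0,"rz": 0},{"grip": 2,"tx": 0,"ty": -16,"tz": 0,"rx": 0,"ry": 0,"rz": 0},{"grip": 2,"tx": 0,"ty": -17.5,"tz": 0,"rx": 0,"ry": 0,"rz": 0},{"grip": 2,"tx": 0,"ty": -17.5,"tz": 0,"rx": 0,"ry": 0,"rz": 0}]}}

```text
clock: 4.25
tool_pos: [0.4527, 0.1117, 0.2924]
orientation: [-1.564, 0.001, -1.57]
force: [0.4, 0.8, -1.4]
finger_gap: 0.0294
```

```bash
python3 - <<'E'
from h import *
s=st(); f=snap('side','s1'); st()
P=cloud(f); p=s['tool_pos']
k=(abs(P[...,0]-p[0])<.03)&(abs(P[...,1]-p[1])<.03)&(P[...,2]>p[2]-.115)&(P[...,2]<p[2]-.02)
for z in np.arange(-.115,-.02,.015):
    t=P[k&(P[...,2]>p[2]+z)&(P[...,2]<p[2]+z+.015)]
    if len(t): print(round(z,3),len(t),(np.median(t,0)-p).round(4))
u,v=proj(f,p).astype(int); print(u,v, 'tip exp',proj(f,p-[0,0,.1073]))
c=f['color'][v-40:v+80,u-80:u+80]; cv2.imwrite('pics/c2.png',cv2.resize(c[:,:,::-1],None,fx=4,fy=4,interpolation=cv2.INTER_CUBIC))
go([.433,-.1655,.29])
E
```

```text
4.25 p [0.4527 0.1117 0.2924] o [-1.5644e+00  8.0000e-04 -1.5701e+00] F [ 0.42  0.75 -1.44] M [-0.079 -0.067  0.014] g 0.0294 q [ 0.14  0.1   1.73 -0.    1.3   0.14]
4.3 p [0.4521 0.1116 0.2907] o [-1.5669e+00  4.0000e-04 -1.5702e+00] F [-0.24 -0.11 -1.95] M [-0.1   -0.029  0.028] g 0.0291 q [ 0.14  0.1   1.73 -0.    1.3   0.14]
-0.115 5 [-0.0021  0.0071 -0.1033]
-0.1 30 [-0.0029  0.0064 -0.0936]
-0.085 26 [-0.0017  0.0074 -0.0766]
-0.07 26 [-0.003   0.007  -0.0621]
-0.055 28 [-0.0013  0.0073 -0.0473]
-0.04 26 [-0.0026  0.0073 -0.032 ]
-0.025 9 [-0.0045  0.0069 -0.0221]
325 231 tip exp [324.80514977 263.38431183]
t [27.71  0.05 -1.92] r [-0.22  0.04 -0.02]
```

View pics/c2.png

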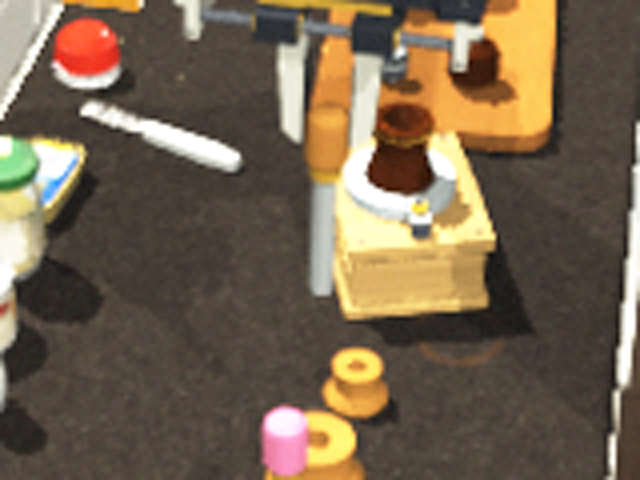

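The side view shows the drift upright in the jaws, its tip at about (322,290) in the crop and its holder empty. The drift now gives the camera bias at the grasp: the top camera reads about 2 mm low in x. That puts the bore in robot coordinates at about (0.4346,-0.1663).

Call:
{"api": "jog_arm", "payload": {"rows": [{"grip": 2,"tx": 3,"ty": 0,"tz": -0.2,"rx": 0,"ry": 0,"rz": 0},{"grip": 2,"tx": 7,"ty": 0,"tz": -0.5,"rx": 0,"ry": 0,"rz": 0},{"grip": 2,"tx": 12,"ty": 0,"tz": -0.8,"rx": 0,"ry": 0,"rz": 0},{"grip": 2,"tx": 17,"ty": 0,"tz": -1.1,"rx": 0,"ry": 0,"rz": 0},{"grip": 2,"tx": 22,"ty": 0,"tz": -1.4,"rx": 0,"ry": 0,"rz": 0},{"grip": 2,"tx": 26,"ty": 0,"tz": -1.7,"rx": -0.2,"ry": 0,"rz": 0},{"grip": 2,"tx": 27.8,"ty": 0,"tz": -1.8,"rx": -0.2,"ry": 0,"rz": 0},{"grip": 2,"tx": 27.8,"ty": 0,"tz": -1.8,"rx": -0.2,"ry": 0,"rz": 0}]}}

```text
clock: 5.1
tool_pos: [0.4334, -0.1681, 0.2889]
orientation: [-1.573, 0.001, -1.573]
force: [-0.5, 0.6, -1.5]
finger_gap: 0.0294
```

```bash
python3 - <<'E'
from h import *
s=st(); f=snap('side','s2'); s=st(); g=snap('top','t2')
P=cloud(f); p=s['tool_pos']
k=(abs(P[...,0]-p[0])<.02)&(abs(P[...,1]-p[1])<.03)&(P[...,2]>p[2]-.1)&(P[...,2]<p[2]-.02)
t=P[k]; A=np.c_[t[:,2]-p[2],np.ones(len(t))]; print(len(t),(np.median(t,0)-p).round(4), np.linalg.lstsq(A,t[:,:2]-p[:2],rcond=None)[0].round(4))
u,v=proj(f,p-[0,0,.1]).astype(int); print(u,v)
c=f['color'][v-60:v+60,u-80:u+80]; cv2.imwrite('pics/c3.png',cv2.resize(c[:,:,::-1],None,fx=5,fy=5,interpolation=cv2.INTER_CUBIC))
go([.4346,-.1663,.256])
E
```

```text
5.1 p [ 0.4334 -0.1681  0.2889] o [-1.5729e+00  1.3000e-03 -1.5732e+00] F [-0.55  0.63 -1.5 ] M [-0.006 -0.084  0.001] g 0.0294 q [-0.47  0.11  1.73  0.    1.3  -0.47]
5.15 p [ 0.4336 -0.1668  0.2892] o [-1.5725  0.0016 -1.5722] F [-0.1  -0.02 -1.96] M [-0.033 -0.139  0.063] g 0.0296 q [-0.47  0.11  1.73  0.    1.3  -0.47]
111 [-0.0029  0.0059 -0.0596] [[ 0.0031 -0.0081]
 [-0.0026  0.0054]]
346 208
t [0.04 3.34 0.09] r [ 0.08 -0.01 -0.09]
```

View pics/c3.png

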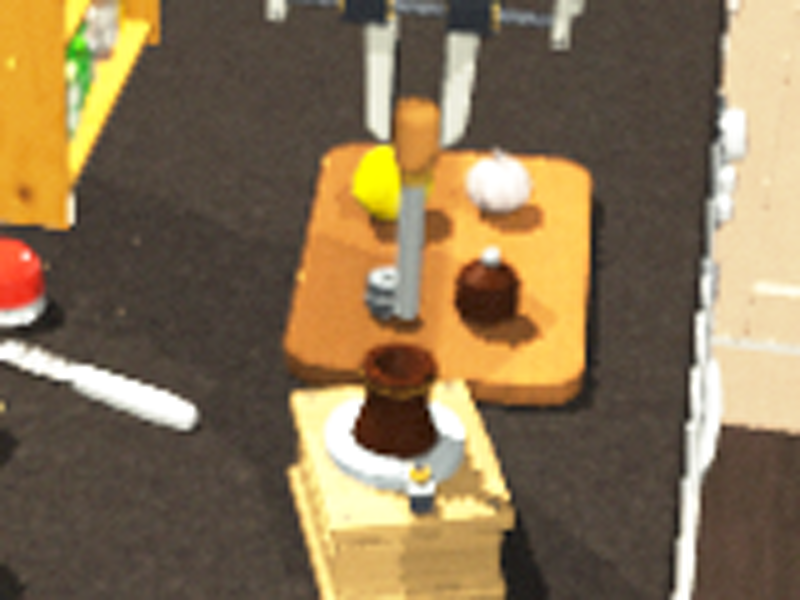

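The drift hangs straight above the mill's mouth: tip at about (408,317), mouth at (400,362) in the crop. I'll lower it freely until the tip is about 3 mm below the mouth, then feel the rest.

Call:
{"api": "jog_arm", "payload": {"rows": [{"grip": 2,"tx": 0,"ty": 0.6,"tz": 0.1,"rx": 0,"ry": 0,"rz": 0},{"grip": 2,"tx": 0,"ty": 1.4,"tz": 0.1,"rx": 0,"ry": 0,"rz": 0},{"grip": 2,"tx": 0,"ty": 2.2,"tz": 0.1,"rx": 0,"ry": 0,"rz": 0},{"grip": 2,"tx": 0,"ty": 2.9,"tz": 0.1,"rx": 0,"ry": 0,"rz": 0},{"grip": 2,"tx": 0,"ty": 3.4,"tz": 0.1,"rx": 0,"ry": 0,"rz": 0},{"grip": 2,"tx": 0,"ty": 3.8,"tz": 0.1,"rx": 0,"ry": 0,"rz": 0},{"grip": 2,"tx": 0,"ty": 4.1,"tz": 0.1,"rx": 0,"ry": 0,"rz": 0},{"grip": 2,"tx": 0,"ty": 4.1,"tz": 0.1,"rx": 0,"ry": 0,"rz": 0}]}}

```text
clock: 6.0
tool_pos: [0.4346, -0.1659, 0.2481]
orientation: [-1.573, 0.002, -1.571]
force: [-0.6, 0.2, -1.3]
finger_gap: 0.0292
```

```bash
python3 - <<'E'
from h import *
s=st(); go([.4346,-.1663,.2413])
E
```

```text
6.0 p [ 0.4346 -0.1659  0.2481] o [-1.5726  0.0018 -1.571 ] F [-0.6   0.23 -1.34] M [ 0.006 -0.068 -0.046] g 0.0292 q [-0.47  0.14  1.79  0.    1.21 -0.47]
t [ 0.04  0.68 -0.  ] r [ 0.1  -0.01 -0.1 ]
```

Call:
{"api": "jog_arm", "payload": {"rows": [{"grip": 2,"tx": 0.02,"ty": 0.1,"tz": 0,"rx": 0.1,"ry": 0,"rz": -0.1},{"grip": 2,"tx": 0.04,"ty": 0.2,"tz": 0,"rx": 0.1,"ry": 0,"rz": -0.1},{"grip": 2,"tx": 0.04,"ty": 0.3,"tz": 0,"rx": 0.1,"ry": 0,"rz": -0.1},{"grip": 2,"tx": 0.04,"ty": 0.4,"tz": 0,"rx": 0.1,"ry": 0,"rz": -0.1},{"grip": 2,"tx": 0.04,"ty": 0.5,"tz": 0,"rx": 0.1,"ry": 0,"rz": -0.1},{"grip": 2,"tx": 0.04,"ty": 0.6,"tz": 0,"rx": 0.1,"ry": 0,"rz": -0.1},{"grip": 2,"tx": 0.04,"ty": 0.6,"tz": 0,"rx": 0.1,"ry": 0,"rz": -0.1},{"grip": 2,"tx": 0.04,"ty": 0.6,"tz": 0,"rx": 0.1,"ry": 0,"rz": -0.1}]}}

```text
clock: 6.8
tool_pos: [0.4346, -0.1663, 0.2422]
orientation: [-1.571, -0.0, -1.571]
force: [0.5, -0.1, -1.5]
finger_gap: 0.0295
```

Call:
{"api": "jog_arm", "payload": {"rows": [{"grip": 2,"tx": 0,"ty": 0.05,"tz": 0,"rx": 0,"ry": 0,"rz": 0},{"grip": 2,"tx": 0,"ty": 0.1,"tz": 0,"rx": 0,"ry": 0,"rz": 0},{"grip": 2,"tx": 0,"ty": 0.15,"tz": 0,"rx": 0,"ry": 0,"rz": 0},{"grip": 2,"tx": 0,"ty": 0.2,"tz": 0,"rx": 0,"ry": 0,"rz": 0},{"grip": 2,"tx": 0,"ty": 0.2,"tz": 0,"rx": 0,"ry": 0,"rz": 0},{"grip": 2,"tx": 0,"ty": 0.2,"tz": 0,"rx": 0,"ry": 0,"rz": 0},{"grip": 2,"tx": 0,"ty": 0.2,"tz": 0,"rx": 0,"ry": 0,"rz": 0},{"grip": 2,"tx": 0,"ty": 0.2,"tz": 0,"rx": 0,"ry": 0,"rz": 0}]}}

```text
clock: 7.6
tool_pos: [0.4347, -0.1663, 0.2402]
orientation: [-1.571, -0.0, -1.571]
force: [0.3, -0.1, -0.5]
finger_gap: 0.0297
```

```bash
python3 - <<'E'
from h import *
s=st(); go([.4346,-.1663,.2363])
E
```

```text
7.6 p [ 0.4347 -0.1663  0.2402] o [-1.5707 -0.     -1.571 ] F [ 0.29 -0.12 -0.45] M [-0.063 -0.122  0.013] g 0.0297 q [-0.47  0.15  1.81  0.    1.18 -0.47]
t [ 0.    0.39 -0.01] r [-0.   -0.01  0.  ]
```

Call:
{"api": "jog_arm", "payload": {"rows": [{"grip": 2,"tx": 0,"ty": 0.04,"tz": 0,"rx": 0,"ry": 0,"rz": 0},{"grip": 2,"tx": 0,"ty": 0.08,"tz": 0,"rx": 0,"ry": 0,"rz": 0},{"grip": 2,"tx": 0,"ty": 0.12,"tz": 0,"rx": 0,"ry": 0,"rz": 0},{"grip": 2,"tx": 0,"ty": 0.15,"tz": 0,"rx": 0,"ry": 0,"rz": 0},{"grip": 2,"tx": 0,"ty": 0.15,"tz": 0,"rx": 0,"ry": 0,"rz": 0},{"grip": 2,"tx": 0,"ty": 0.15,"tz": 0,"rx": 0,"ry": 0,"rz": 0},{"grip": 2,"tx": 0,"ty": 0.15,"tz": 0,"rx": 0,"ry": 0,"rz": 0},{"grip": 2,"tx": 0,"ty": 0.15,"tz": 0,"rx": 0,"ry": 0,"rz": 0}]}}

```text
clock: 8.4
tool_pos: [0.4347, -0.1663, 0.2387]
orientation: [-1.571, 0.0, -1.571]
force: [-0.4, -0.2, -1.2]
finger_gap: 0.0292
```

```bash
python3 - <<'E'
from h import *
s=st()
E
```

```text
8.4 p [ 0.4347 -0.1663  0.2387] o [-1.5707  0.     -1.571 ] F [-0.37 -0.2  -1.22] M [ 0.042 -0.089  0.027] g 0.0292 q [-0.47  0.15  1.81  0.    1.18 -0.47]
```

Call:
{"api": "jog_arm", "payload": {"rows": [{"grip": 2,"tx": 0,"ty": 0.04,"tz": 0,"rx": 0,"ry": 0,"rz": 0},{"grip": 2,"tx": 0,"ty": 0.08,"tz": 0,"rx": 0,"ry": 0,"rz": 0},{"grip": 2,"tx": 0,"ty": 0.12,"tz": 0,"rx": 0,"ry": 0,"rz": 0},{"grip": 2,"tx": 0,"ty": 0.15,"tz": 0,"rx": 0,"ry": 0,"rz": 0},{"grip": 2,"tx": 0,"ty": 0.15,"tz": 0,"rx": 0,"ry": 0,"rz": 0},{"grip": 2,"tx": 0,"ty": 0.15,"tz": 0,"rx": 0,"ry": 0,"rz": 0},{"grip": 2,"tx": 0,"ty": 0.15,"tz": 0,"rx": 0,"ry": 0,"rz": 0},{"grip": 2,"tx": 0,"ty": 0.15,"tz": 0,"rx": 0,"ry": 0,"rz": 0}]}}

```text
clock: 9.2
tool_pos: [0.4347, -0.1663, 0.2372]
orientation: [-1.571, -0.0, -1.571]
force: [0.4, 0.4, -1.5]
finger_gap: 0.0292
```

Call:
{"api": "jog_arm", "payload": {"rows": [{"grip": 2,"tx": 0,"ty": 0.04,"tz": 0,"rx": 0,"ry": 0,"rz": 0},{"grip": 2,"tx": 0,"ty": 0.08,"tz": 0,"rx": 0,"ry": 0,"rz": 0},{"grip": 2,"tx": 0,"ty": 0.1,"tz": 0,"rx": 0,"ry": 0,"rz": 0},{"grip": 2,"tx": 0,"ty": 0.1,"tz": 0,"rx": 0,"ry": 0,"rz": 0},{"grip": 2,"tx": 0,"ty": 0.1,"tz": 0,"rx": 0,"ry": 0,"rz": 0},{"grip": 2,"tx": 0,"ty": 0.1,"tz": 0,"rx": 0,"ry": 0,"rz": 0},{"grip": 2,"tx": 0,"ty": 0.1,"tz": 0,"rx": 0,"ry": 0,"rz": 0},{"grip": 2,"tx": 0,"ty": 0.1,"tz": 0,"rx": 0,"ry": 0,"rz": 0}]}}

```text
clock: 10.0
tool_pos: [0.4347, -0.1663, 0.2362]
orientation: [-1.571, -0.0, -1.571]
force: [-1.0, 0.1, -1.2]
finger_gap: 0.0294
```

```bash
python3 - <<'E'
from h import *
s=st()
E
```

```text
10.0 p [ 0.4347 -0.1663  0.2362] o [-1.5707 -0.     -1.571 ] F [-1.02  0.07 -1.2 ] M [-0.094  0.002  0.02 ] g 0.0294 q [-0.47  0.15  1.81  0.    1.18 -0.47]
```

Call:
{"api": "jog_arm", "payload": {"rows": [{"grip": 2,"tx": 0,"ty": 0.05,"tz": 0,"rx": 0,"ry": 0,"rz": 0},{"grip": 2,"tx": 0,"ty": 0.1,"tz": 0,"rx": 0,"ry": 0,"rz": 0},{"grip": 2,"tx": 0,"ty": 0.15,"tz": 0,"rx": 0,"ry": 0,"rz": 0},{"grip": 2,"tx": 0,"ty": 0.2,"tz": 0,"rx": 0,"ry": 0,"rz": 0},{"grip": 2,"tx": 0,"ty": 0.2,"tz": 0,"rx": 0,"ry": 0,"rz": 0},{"grip": 2,"tx": 0,"ty": 0.2,"tz": 0,"rx": 0,"ry": 0,"rz": 0},{"grip": 2,"tx": 0,"ty": 0.2,"tz": 0,"rx": 0,"ry": 0,"rz": 0},{"grip": 2,"tx": 0,"ty": 0.2,"tz": 0,"rx": 0,"ry": 0,"rz": 0}]}}

```text
clock: 10.8
tool_pos: [0.4347, -0.1663, 0.2342]
orientation: [-1.571, -0.0, -1.571]
force: [0.9, -0.6, -1.4]
finger_gap: 0.0293
```

Call:
{"api": "jog_arm", "payload": {"rows": [{"grip": 2,"tx": 0,"ty": 0.05,"tz": 0,"rx": 0,"ry": 0,"rz": 0},{"grip": 2,"tx": 0,"ty": 0.1,"tz": 0,"rx": 0,"ry": 0,"rz": 0},{"grip": 2,"tx": 0,"ty": 0.15,"tz": 0,"rx": 0,"ry": 0,"rz": 0},{"grip": 2,"tx": 0,"ty": 0.2,"tz": 0,"rx": 0,"ry": 0,"rz": 0},{"grip": 2,"tx": 0,"ty": 0.2,"tz": 0,"rx": 0,"ry": 0,"rz": 0},{"grip": 2,"tx": 0,"ty": 0.2,"tz": 0,"rx": 0,"ry": 0,"rz": 0},{"grip": 2,"tx": 0,"ty": 0.2,"tz": 0,"rx": 0,"ry": 0,"rz": 0},{"grip": 2,"tx": 0,"ty": 0.2,"tz": 0,"rx": 0,"ry": 0,"rz": 0}]}}

```text
clock: 11.6
tool_pos: [0.4347, -0.1663, 0.2323]
orientation: [-1.571, -0.0, -1.571]
force: [-0.1, 0.0, -2.0]
finger_gap: 0.0294
```

```bash
python3 - <<'E'
from h import *
s=st()
E
```

```text
11.6 p [ 0.4347 -0.1663  0.2323] o [-1.5706e+00 -1.0000e-04 -1.5711e+00] F [-0.14  0.05 -2.  ] M [-0.056 -0.097  0.018] g 0.0294 q [-0.47  0.16  1.82  0.    1.17 -0.47]
```

The tip is in the bore (about 19 mm deep) with no side force. Going on down.

Call:
{"api": "jog_arm", "payload": {"rows": [{"grip": 2,"tx": 0,"ty": 0.15,"tz": 0,"rx": 0,"ry": 0,"rz": 0},{"grip": 2,"tx": 0,"ty": 0.35,"tz": 0,"rx": 0,"ry": 0,"rz": 0},{"grip": 2,"tx": 0,"ty": 0.55,"tz": 0,"rx": 0,"ry": 0,"rz": 0},{"grip": 2,"tx": 0,"ty": 0.75,"tz": 0,"rx": 0,"ry": 0,"rz": 0},{"grip": 2,"tx": 0,"ty": 0.95,"tz": 0,"rx": 0,"ry": 0,"rz": 0},{"grip": 2,"tx": 0,"ty": 1.1,"tz": 0,"rx": 0,"ry": 0,"rz": 0},{"grip": 2,"tx": 0,"ty": 1.2,"tz": 0,"rx": 0,"ry": 0,"rz": 0},{"grip": 2,"tx": 0,"ty": 1.2,"tz": 0,"rx": 0,"ry": 0,"rz": 0}]}}

```text
clock: 12.4
tool_pos: [0.4346, -0.1663, 0.2201]
orientation: [-1.571, 0.0, -1.571]
force: [-0.8, 0.5, -1.7]
finger_gap: 0.0294
```

Call:
{"api": "jog_arm", "payload": {"rows": [{"grip": 2,"tx": 0,"ty": 0.15,"tz": 0,"rx": 0,"ry": 0,"rz": 0},{"grip": 2,"tx": 0,"ty": 0.35,"tz": 0,"rx": 0,"ry": 0,"rz": 0},{"grip": 2,"tx": 0,"ty": 0.55,"tz": 0,"rx": 0,"ry": 0,"rz": 0},{"grip": 2,"tx": 0,"ty": 0.75,"tz": 0,"rx": 0,"ry": 0,"rz": 0},{"grip": 2,"tx": 0,"ty": 0.95,"tz": 0,"rx": 0,"ry": 0,"rz": 0},{"grip": 2,"tx": 0,"ty": 1.1,"tz": 0,"rx": 0,"ry": 0,"rz": 0},{"grip": 2,"tx": 0,"ty": 1.2,"tz": 0,"rx": 0,"ry": 0,"rz": 0},{"grip": 2,"tx": 0,"ty": 1.2,"tz": 0,"rx": 0,"ry": 0,"rz": 0}]}}

```text
clock: 13.2
tool_pos: [0.4346, -0.1662, 0.208]
orientation: [-1.571, 0.0, -1.571]
force: [-0.8, -0.2, -0.8]
finger_gap: 0.029
```

```bash
python3 - <<'E'
from h import *
s=st()
E
```

```text
13.2 p [ 0.4346 -0.1662  0.208 ] o [-1.5709e+00  1.0000e-04 -1.5710e+00] F [-0.77 -0.24 -0.8 ] M [-0.048 -0.11  -0.047] g 0.029 q [-0.47  0.18  1.85  0.    1.11 -0.47]
```

Call:
{"api": "jog_arm", "payload": {"rows": [{"grip": 2,"tx": 0,"ty": 0.05,"tz": 0,"rx": 0,"ry": 0,"rz": 0},{"grip": 2,"tx": 0,"ty": 0.1,"tz": 0,"rx": 0,"ry": 0,"rz": 0},{"grip": 2,"tx": 0,"ty": 0.15,"tz": 0,"rx": 0,"ry": 0,"rz": 0},{"grip": 2,"tx": 0,"ty": 0.2,"tz": 0,"rx": 0,"ry": 0,"rz": 0},{"grip": 2,"tx": 0,"ty": 0.25,"tz": 0,"rx": 0,"ry": 0,"rz": 0},{"grip": 2,"tx": 0,"ty": 0.3,"tz": 0,"rx": 0,"ry": 0,"rz": 0},{"grip": 2,"tx": 0,"ty": 0.35,"tz": 0,"rx": 0,"ry": 0,"rz": 0},{"grip": 2,"tx": 0,"ty": 0.4,"tz": 0,"rx": 0,"ry": 0,"rz": 0}]}}

```text
clock: 14.0
tool_pos: [0.4346, -0.1663, 0.2039]
orientation: [-1.571, 0.0, -1.571]
force: [0.0, -0.6, -2.3]
finger_gap: 0.029
```

Call:
{"api": "jog_arm", "payload": {"rows": [{"grip": 2,"tx": 0,"ty": 0.04,"tz": 0,"rx": 0,"ry": 0,"rz": 0},{"grip": 2,"tx": 0,"ty": 0.08,"tz": 0,"rx": 0,"ry": 0,"rz": 0},{"grip": 2,"tx": 0,"ty": 0.11,"tz": 0,"rx": 0,"ry": 0,"rz": 0},{"grip": 2,"tx": 0,"ty": 0.14,"tz": 0,"rx": 0,"ry": 0,"rz": 0},{"grip": 2,"tx": 0,"ty": 0.17,"tz": 0,"rx": 0,"ry": 0,"rz": 0},{"grip": 2,"tx": 0,"ty": 0.2,"tz": 0,"rx": 0,"ry": 0,"rz": 0},{"grip": 2,"tx": 0,"ty": 0.2,"tz": 0,"rx": 0,"ry": 0,"rz": 0},{"grip": 2,"tx": 0,"ty": 0.2,"tz": 0,"rx": 0,"ry": 0,"rz": 0}]}}

```text
clock: 14.8
tool_pos: [0.4346, -0.1662, 0.202]
orientation: [-1.571, 0.0, -1.571]
force: [-0.2, 0.8, -1.8]
finger_gap: 0.0294
```

```bash
python3 - <<'E'
from h import *
s=st()
E
```

```text
14.8 p [ 0.4346 -0.1662  0.202 ] o [-1.5710e+00  1.0000e-04 -1.5709e+00] F [-0.23  0.81 -1.76] M [-0.007 -0.058 -0.022] g 0.0294 q [-0.47  0.19  1.86 -0.    1.09 -0.47]
```

Tip about 49 mm deep, no contact yet. Continuing at about 3 mm/s.

Call:
{"api": "jog_arm", "payload": {"rows": [{"grip": 2,"tx": 0,"ty": 0.03,"tz": 0,"rx": 0,"ry": 0,"rz": 0},{"grip": 2,"tx": 0,"ty": 0.06,"tz": 0,"rx": 0,"ry": 0,"rz": 0},{"grip": 2,"tx": 0,"ty": 0.09,"tz": 0,"rx": 0,"ry": 0,"rz": 0},{"grip": 2,"tx": 0,"ty": 0.12,"tz": 0,"rx": 0,"ry": 0,"rz": 0},{"grip": 2,"tx": 0,"ty": 0.15,"tz": 0,"rx": 0,"ry": 0,"rz": 0},{"grip": 2,"tx": 0,"ty": 0.18,"tz": 0,"rx": 0,"ry": 0,"rz": 0},{"grip": 2,"tx": 0,"ty": 0.2,"tz": 0,"rx": 0,"ry": 0,"rz": 0},{"grip": 2,"tx": 0,"ty": 0.2,"tz": 0,"rx": 0,"ry": 0,"rz": 0}]}}

```text
clock: 15.6
tool_pos: [0.4346, -0.1663, 0.1999]
orientation: [-1.571, 0.0, -1.571]
force: [0.7, -0.5, -1.9]
finger_gap: 0.0295
```

Call:
{"api": "jog_arm", "payload": {"rows": [{"grip": 2,"tx": 0,"ty": 0.03,"tz": 0,"rx": 0,"ry": 0,"rz": 0},{"grip": 2,"tx": 0,"ty": 0.06,"tz": 0,"rx": 0,"ry": 0,"rz": 0},{"grip": 2,"tx": 0,"ty": 0.09,"tz": 0,"rx": 0,"ry": 0,"rz": 0},{"grip": 2,"tx": 0,"ty": 0.12,"tz": 0,"rx": 0,"ry": 0,"rz": 0},{"grip": 2,"tx": 0,"ty": 0.15,"tz": 0,"rx": 0,"ry": 0,"rz": 0},{"grip": 2,"tx": 0,"ty": 0.18,"tz": 0,"rx": 0,"ry": 0,"rz": 0},{"grip": 2,"tx": 0,"ty": 0.2,"tz": 0,"rx": 0,"ry": 0,"rz": 0},{"grip": 2,"tx": 0,"ty": 0.2,"tz": 0,"rx": 0,"ry": 0,"rz": 0}]}}

```text
clock: 16.4
tool_pos: [0.4348, -0.1664, 0.1983]
orientation: [-1.57, -0.0, -1.571]
force: [0.4, -0.2, 4.1]
finger_gap: 0.0291
```

```bash
python3 - <<'E'
from h import *
s=st()
E
```

```text
16.4 p [ 0.4348 -0.1664  0.1983] o [-1.5704e+00 -2.0000e-04 -1.5710e+00] F [ 0.36 -0.15  4.06] M [-0.006  0.169  0.015] g 0.0291 q [-0.47  0.2   1.86 -0.    1.08 -0.47]
```

Contact with the mechanism at tip depth of about 53 mm (around 6 N net). I'll press slowly.

Call:
{"api": "jog_arm", "payload": {"rows": [{"grip": 2,"tx": 0,"ty": 0.03,"tz": 0,"rx": 0,"ry": 0,"rz": 0},{"grip": 2,"tx": 0,"ty": 0.06,"tz": 0,"rx": 0,"ry": 0,"rz": 0},{"grip": 2,"tx": 0,"ty": 0.09,"tz": 0,"rx": 0,"ry": 0,"rz": 0},{"grip": 2,"tx": 0,"ty": 0.11,"tz": 0,"rx": 0,"ry": 0,"rz": 0},{"grip": 2,"tx": 0,"ty": 0.13,"tz": 0,"rx": 0,"ry": 0,"rz": 0},{"grip": 2,"tx": 0,"ty": 0.15,"tz": 0,"rx": 0,"ry": 0,"rz": 0},{"grip": 2,"tx": 0,"ty": 0.15,"tz": 0,"rx": 0,"ry": 0,"rz": 0},{"grip": 2,"tx": 0,"ty": 0.15,"tz": 0,"rx": 0,"ry": 0,"rz": 0}]}}

```text
clock: 17.2
tool_pos: [0.4354, -0.1668, 0.198]
orientation: [-1.569, -0.001, -1.571]
force: [-2.8, 0.0, 14.8]
finger_gap: 0.0293
```

```bash
python3 - <<'E'
from h import *
s=st()
E
```

```text
17.2 p [ 0.4354 -0.1668  0.198 ] o [-1.5686e+00 -1.5000e-03 -1.5709e+00] F [-2.8   0.02 14.8 ] M [ 0.031  0.657 -0.013] g 0.0293 q [-0.47  0.2   1.86 -0.    1.08 -0.47]
```

Call:
{"api": "jog_arm", "payload": {"rows": [{"grip": 2,"tx": -0.03,"ty": 0.08,"tz": -0.07,"rx": -0.1,"ry": 0,"rz": 0},{"grip": 2,"tx": -0.05,"ty": 0.1,"tz": -0.12,"rx": -0.1,"ry": 0,"rz": 0.1},{"grip": 2,"tx": -0.06,"ty": 0.11,"tz": -0.14,"rx": -0.1,"ry": 0,"rz": 0.1},{"grip": 2,"tx": -0.06,"ty": 0.12,"tz": -0.14,"rx": -0.1,"ry": 0,"rz": 0.1},{"grip": 2,"tx": -0.06,"ty": 0.13,"tz": -0.14,"rx": -0.1,"ry": 0,"rz": 0.1},{"grip": 2,"tx": -0.06,"ty": 0.14,"tz": -0.14,"rx": -0.1,"ry": 0,"rz": 0.1},{"grip": 2,"tx": -0.06,"ty": 0.15,"tz": -0.14,"rx": -0.1,"ry": 0,"rz": 0.1},{"grip": 2,"tx": -0.06,"ty": 0.15,"tz": -0.14,"rx": -0.1,"ry": 0,"rz": 0.1}]}}

```text
clock: 18.0
tool_pos: [0.4349, -0.1667, 0.198]
orientation: [-1.568, -0.001, -1.571]
force: [-1.7, 0.6, 15.8]
finger_gap: 0.0292
```

```bash
python3 - <<'E'
from h import *
s=st()
E
```

```text
18.0 p [ 0.4349 -0.1667  0.198 ] o [-1.5676e+00 -1.2000e-03 -1.5709e+00] F [-1.66  0.59 15.8 ] M [ 0.04   0.451 -0.029] g 0.0292 q [-0.47  0.2   1.86  0.    1.08 -0.47]
```

Call:
{"api": "jog_arm", "payload": {"rows": [{"grip": 2,"tx": -0.04,"ty": 0.1,"tz": -0.06,"rx": -0.2,"ry": 0,"rz": 0.1},{"grip": 2,"tx": -0.06,"ty": 0.14,"tz": -0.1,"rx": -0.2,"ry": 0,"rz": 0.1},{"grip": 2,"tx": -0.06,"ty": 0.15,"tz": -0.12,"rx": -0.2,"ry": 0,"rz": 0.1},{"grip": 2,"tx": -0.06,"ty": 0.16,"tz": -0.12,"rx": -0.2,"ry": 0,"rz": 0.1},{"grip": 2,"tx": -0.06,"ty": 0.165,"tz": -0.12,"rx": -0.2,"ry": 0,"rz": 0.1},{"grip": 2,"tx": -0.06,"ty": 0.17,"tz": -0.12,"rx": -0.2,"ry": 0,"rz": 0.1},{"grip": 2,"tx": -0.06,"ty": 0.175,"tz": -0.12,"rx": -0.2,"ry": 0,"rz": 0.1},{"grip": 2,"tx": -0.06,"ty": 0.175,"tz": -0.12,"rx": -0.2,"ry": 0,"rz": 0.1}]}}

```text
clock: 18.8
tool_pos: [0.4349, -0.1668, 0.198]
orientation: [-1.568, -0.001, -1.571]
force: [-2.3, 0.1, 17.4]
finger_gap: 0.0295
```

```bash
python3 - <<'E'
from h import *
s=st()
E
```

```text
18.8 p [ 0.4349 -0.1668  0.198 ] o [-1.5678e+00 -1.3000e-03 -1.5708e+00] F [-2.32  0.11 17.43] M [0.073 0.416 0.004] g 0.0295 q [-0.47  0.2   1.86  0.    1.08 -0.47]
```

Call:
{"api": "jog_arm", "payload": {"rows": [{"grip": 2,"tx": -0.05,"ty": 0.13,"tz": -0.08,"rx": -0.2,"ry": 0,"rz": 0.1},{"grip": 2,"tx": -0.06,"ty": 0.165,"tz": -0.12,"rx": -0.2,"ry": 0,"rz": 0.1},{"grip": 2,"tx": -0.06,"ty": 0.175,"tz": -0.13,"rx": -0.2,"ry": 0,"rz": 0.1},{"grip": 2,"tx": -0.06,"ty": 0.18,"tz": -0.13,"rx": -0.2,"ry": 0,"rz": 0.1},{"grip": 2,"tx": -0.06,"ty": 0.185,"tz": -0.13,"rx": -0.2,"ry": 0,"rz": 0.1},{"grip": 2,"tx": -0.06,"ty": 0.19,"tz": -0.13,"rx": -0.2,"ry": 0,"rz": 0.1},{"grip": 2,"tx": -0.06,"ty": 0.195,"tz": -0.13,"rx": -0.2,"ry": 0,"rz": 0.1},{"grip": 2,"tx": -0.06,"ty": 0.195,"tz": -0.13,"rx": -0.2,"ry": 0,"rz": 0.1}]}}

```text
clock: 19.6
tool_pos: [0.4348, -0.1668, 0.1978]
orientation: [-1.568, -0.001, -1.571]
force: [-1.8, 0.7, 16.8]
finger_gap: 0.0294
```

```bash
python3 - <<'E'
from h import *
s=st()
E
```

```text
19.6 p [ 0.4348 -0.1668  0.1978] o [-1.5678e+00 -1.4000e-03 -1.5708e+00] F [-1.84  0.74 16.76] M [ 0.058  0.313 -0.007] g 0.0294 q [-0.47  0.2   1.86  0.    1.08 -0.47]
```

Call:
{"api": "jog_arm", "payload": {"rows": [{"grip": 2,"tx": -0.05,"ty": 0.15,"tz": -0.1,"rx": -0.2,"ry": 0,"rz": 0.1},{"grip": 2,"tx": -0.06,"ty": 0.18,"tz": -0.12,"rx": -0.2,"ry": 0,"rz": 0.1},{"grip": 2,"tx": -0.06,"ty": 0.19,"tz": -0.12,"rx": -0.2,"ry": 0,"rz": 0.1},{"grip": 2,"tx": -0.06,"ty": 0.2,"tz": -0.12,"rx": -0.2,"ry": 0,"rz": 0.1},{"grip": 2,"tx": -0.06,"ty": 0.21,"tz": -0.12,"rx": -0.2,"ry": 0,"rz": 0.1},{"grip": 2,"tx": -0.06,"ty": 0.22,"tz": -0.12,"rx": -0.2,"ry": 0,"rz": 0.1},{"grip": 2,"tx": -0.06,"ty": 0.22,"tz": -0.12,"rx": -0.2,"ry": 0,"rz": 0.1},{"grip": 2,"tx": -0.06,"ty": 0.22,"tz": -0.12,"rx": -0.2,"ry": 0,"rz": 0.1}]}}

```text
clock: 20.4
tool_pos: [0.435, -0.1669, 0.1975]
orientation: [-1.567, -0.002, -1.571]
force: [-0.8, 0.0, 18.7]
finger_gap: 0.0293
```

```bash
python3 - <<'E'
from h import *
s=st()
E
```

```text
20.4 p [ 0.435  -0.1669  0.1975] o [-1.5675 -0.0016 -1.5708] F [-0.76  0.05 18.7 ] M [ 0.15   0.392 -0.021] g 0.0293 q [-0.47  0.2   1.86  0.    1.08 -0.47]
```

Call:
{"api": "jog_arm", "payload": {"rows": [{"grip": 2,"tx": -0.05,"ty": 0.17,"tz": -0.1,"rx": -0.2,"ry": 0,"rz": 0.1},{"grip": 2,"tx": -0.06,"ty": 0.19,"tz": -0.13,"rx": -0.2,"ry": 0,"rz": 0.1},{"grip": 2,"tx": -0.06,"ty": 0.205,"tz": -0.13,"rx": -0.2,"ry": 0,"rz": 0.1},{"grip": 2,"tx": -0.06,"ty": 0.215,"tz": -0.13,"rx": -0.2,"ry": 0,"rz": 0.1},{"grip": 2,"tx": -0.06,"ty": 0.225,"tz": -0.13,"rx": -0.2,"ry": 0,"rz": 0.1},{"grip": 2,"tx": -0.06,"ty": 0.235,"tz": -0.13,"rx": -0.2,"ry": 0,"rz": 0.1},{"grip": 2,"tx": -0.06,"ty": 0.245,"tz": -0.13,"rx": -0.2,"ry": 0,"rz": 0.1},{"grip": 2,"tx": -0.06,"ty": 0.255,"tz": -0.13,"rx": -0.2,"ry": 0,"rz": 0.1}]}}

```text
clock: 21.2
tool_pos: [0.435, -0.167, 0.1968]
orientation: [-1.567, -0.002, -1.571]
force: [-1.9, 0.7, 19.4]
finger_gap: 0.0294
```

```bash
python3 - <<'E'
from h import *
s=st()
E
```

```text
21.2 p [ 0.435  -0.167   0.1968] o [-1.5671 -0.0018 -1.5708] F [-1.88  0.72 19.36] M [ 0.034  0.424 -0.005] g 0.0294 q [-0.47  0.2   1.86  0.    1.08 -0.47]
```

It is sliding, with the force capped at about 20 N. I'll continue a little faster.

Call:
{"api": "jog_arm", "payload": {"rows": [{"grip": 2,"tx": -0.06,"ty": 0.18,"tz": -0.12,"rx": -0.2,"ry": 0,"rz": 0.1},{"grip": 2,"tx": -0.1,"ty": 0.21,"tz": -0.16,"rx": -0.2,"ry": 0,"rz": 0.1},{"grip": 2,"tx": -0.1,"ty": 0.23,"tz": -0.16,"rx": -0.2,"ry": 0,"rz": 0.1},{"grip": 2,"tx": -0.1,"ty": 0.26,"tz": -0.16,"rx": -0.2,"ry": 0,"rz": 0.1},{"grip": 2,"tx": -0.1,"ty": 0.29,"tz": -0.16,"rx": -0.2,"ry": 0,"rz": 0.1},{"grip": 2,"tx": -0.1,"ty": 0.32,"tz": -0.16,"rx": -0.2,"ry": 0,"rz": 0.1},{"grip": 2,"tx": -0.1,"ty": 0.35,"tz": -0.16,"rx": -0.2,"ry": 0,"rz": 0.1},{"grip": 2,"tx": -0.1,"ty": 0.38,"tz": -0.16,"rx": -0.2,"ry": 0,"rz": 0.1}]}}

```text
clock: 22.0
tool_pos: [0.4349, -0.1667, 0.1949]
orientation: [-1.567, -0.002, -1.571]
force: [-0.4, 0.3, 18.6]
finger_gap: 0.029
```

```bash
python3 - <<'E'
from h import *
s=st()
E
```

```text
22.0 p [ 0.4349 -0.1667  0.1949] o [-1.5665 -0.002  -1.5708] F [-0.39  0.26 18.61] M [ 0.058  0.258 -0.025] g 0.029 q [-0.47  0.2   1.87  0.    1.07 -0.47]
```

Call:
{"api": "jog_arm", "payload": {"rows": [{"grip": 2,"tx": -0.06,"ty": 0.18,"tz": -0.14,"rx": -0.3,"ry": 0,"rz": 0.1},{"grip": 2,"tx": -0.09,"ty": 0.22,"tz": -0.16,"rx": -0.3,"ry": 0,"rz": 0.2},{"grip": 2,"tx": -0.09,"ty": 0.26,"tz": -0.16,"rx": -0.3,"ry": 0,"rz": 0.2},{"grip": 2,"tx": -0.09,"ty": 0.31,"tz": -0.16,"rx": -0.3,"ry": 0,"rz": 0.2},{"grip": 2,"tx": -0.09,"ty": 0.36,"tz": -0.16,"rx": -0.3,"ry": 0,"rz": 0.2},{"grip": 2,"tx": -0.09,"ty": 0.41,"tz": -0.16,"rx": -0.3,"ry": 0,"rz": 0.2},{"grip": 2,"tx": -0.09,"ty": 0.46,"tz": -0.16,"rx": -0.3,"ry": 0,"rz": 0.2},{"grip": 2,"tx": -0.09,"ty": 0.51,"tz": -0.16,"rx": -0.3,"ry": 0,"rz": 0.2}]}}

```text
clock: 22.8
tool_pos: [0.4348, -0.1666, 0.1917]
orientation: [-1.568, -0.001, -1.571]
force: [0.2, 0.6, 18.8]
finger_gap: 0.0298
```

```bash
python3 - <<'E'
from h import *
s=st()
E
```

```text
22.8 p [ 0.4348 -0.1666  0.1917] o [-1.5676e+00 -6.0000e-04 -1.5708e+00] F [ 0.18  0.62 18.84] M [ 0.058  0.055 -0.019] g 0.0298 q [-0.47  0.2   1.87  0.    1.07 -0.47]
```

Call:
{"api": "jog_arm", "payload": {"rows": [{"grip": 2,"tx": -0.06,"ty": 0.19,"tz": -0.14,"rx": -0.2,"ry": 0,"rz": 0.1},{"grip": 2,"tx": -0.09,"ty": 0.23,"tz": -0.16,"rx": -0.2,"ry": 0,"rz": 0.1},{"grip": 2,"tx": -0.09,"ty": 0.28,"tz": -0.16,"rx": -0.2,"ry": 0,"rz": 0.1},{"grip": 2,"tx": -0.09,"ty": 0.33,"tz": -0.16,"rx": -0.2,"ry": 0,"rz": 0.1},{"grip": 2,"tx": -0.09,"ty": 0.38,"tz": -0.16,"rx": -0.2,"ry": 0,"rz": 0.1},{"grip": 2,"tx": -0.09,"ty": 0.43,"tz": -0.16,"rx": -0.2,"ry": 0,"rz": 0.1},{"grip": 2,"tx": -0.09,"ty": 0.48,"tz": -0.16,"rx": -0.2,"ry": 0,"rz": 0.1},{"grip": 2,"tx": -0.09,"ty": 0.53,"tz": -0.16,"rx": -0.2,"ry": 0,"rz": 0.1}]}}

```text
clock: 23.6
tool_pos: [0.4348, -0.1664, 0.1883]
orientation: [-1.567, -0.001, -1.571]
force: [-0.4, 1.0, 18.6]
finger_gap: 0.0292
```

Call:
{"api": "jog_arm", "payload": {"rows": [{"grip": 2,"tx": -0.06,"ty": 0.19,"tz": -0.14,"rx": -0.2,"ry": 0,"rz": 0.1},{"grip": 2,"tx": -0.09,"ty": 0.23,"tz": -0.16,"rx": -0.2,"ry": 0,"rz": 0.1},{"grip": 2,"tx": -0.09,"ty": 0.28,"tz": -0.16,"rx": -0.2,"ry": 0,"rz": 0.1},{"grip": 2,"tx": -0.09,"ty": 0.33,"tz": -0.16,"rx": -0.2,"ry": 0,"rz": 0.1},{"grip": 2,"tx": -0.09,"ty": 0.38,"tz": -0.16,"rx": -0.2,"ry": 0,"rz": 0.1},{"grip": 2,"tx": -0.09,"ty": 0.43,"tz": -0.16,"rx": -0.2,"ry": 0,"rz": 0.1},{"grip": 2,"tx": -0.09,"ty": 0.48,"tz": -0.16,"rx": -0.2,"ry": 0,"rz": 0.1},{"grip": 2,"tx": -0.09,"ty": 0.53,"tz": -0.16,"rx": -0.2,"ry": 0,"rz": 0.1}]}}

```text
clock: 24.4
tool_pos: [0.4348, -0.1663, 0.1849]
orientation: [-1.566, -0.001, -1.571]
force: [-0.5, 0.3, 18.3]
finger_gap: 0.0293
```

```bash
python3 - <<'E'
from h import *
s=st()
E
```

```text
24.4 p [ 0.4348 -0.1663  0.1849] o [-1.5660e+00 -1.3000e-03 -1.5708e+00] F [-0.48  0.26 18.29] M [ 0.067  0.154 -0.015] g 0.0293 q [-0.47  0.21  1.88  0.    1.05 -0.47]
```

Call:
{"api": "jog_arm", "payload": {"rows": [{"grip": 2,"tx": -0.05,"ty": 0.19,"tz": -0.14,"rx": -0.3,"ry": 0,"rz": 0.1},{"grip": 2,"tx": -0.06,"ty": 0.23,"tz": -0.16,"rx": -0.3,"ry": 0,"rz": 0.1},{"grip": 2,"tx": -0.06,"ty": 0.28,"tz": -0.16,"rx": -0.3,"ry": 0,"rz": 0.1},{"grip": 2,"tx": -0.06,"ty": 0.33,"tz": -0.16,"rx": -0.3,"ry": 0,"rz": 0.1},{"grip": 2,"tx": -0.06,"ty": 0.38,"tz": -0.16,"rx": -0.3,"ry": 0,"rz": 0.1},{"grip": 2,"tx": -0.06,"ty": 0.43,"tz": -0.16,"rx": -0.3,"ry": 0,"rz": 0.1},{"grip": 2,"tx": -0.06,"ty": 0.48,"tz": -0.16,"rx": -0.3,"ry": 0,"rz": 0.1},{"grip": 2,"tx": -0.06,"ty": 0.53,"tz": -0.16,"rx": -0.3,"ry": 0,"rz": 0.1}]}}

```text
clock: 25.2
tool_pos: [0.4348, -0.1664, 0.1814]
orientation: [-1.567, -0.002, -1.571]
force: [-0.9, 0.3, 16.5]
finger_gap: 0.0294
```

Call:
{"api": "jog_arm", "payload": {"rows": [{"grip": 2,"tx": -0.05,"ty": 0.19,"tz": -0.14,"rx": -0.3,"ry": 0,"rz": 0.1},{"grip": 2,"tx": -0.06,"ty": 0.23,"tz": -0.16,"rx": -0.3,"ry": 0,"rz": 0.1},{"grip": 2,"tx": -0.06,"ty": 0.28,"tz": -0.16,"rx": -0.3,"ry": 0,"rz": 0.1},{"grip": 2,"tx": -0.06,"ty": 0.33,"tz": -0.16,"rx": -0.3,"ry": 0,"rz": 0.1},{"grip": 2,"tx": -0.06,"ty": 0.38,"tz": -0.16,"rx": -0.3,"ry": 0,"rz": 0.1},{"grip": 2,"tx": -0.06,"ty": 0.43,"tz": -0.16,"rx": -0.3,"ry": 0,"rz": 0.1},{"grip": 2,"tx": -0.06,"ty": 0.48,"tz": -0.16,"rx": -0.3,"ry": 0,"rz": 0.1},{"grip": 2,"tx": -0.06,"ty": 0.53,"tz": -0.16,"rx": -0.3,"ry": 0,"rz": 0.1}]}}

```text
clock: 26.0
tool_pos: [0.4347, -0.1665, 0.1778]
orientation: [-1.568, -0.002, -1.571]
force: [-0.2, 0.2, 17.0]
finger_gap: 0.0291
```

```bash
python3 - <<'E'
from h import *
s=st()
E
```

```text
26.0 p [ 0.4347 -0.1665  0.1778] o [-1.5682 -0.0018 -1.5708] F [-0.17  0.21 17.  ] M [ 0.082 -0.03   0.027] g 0.0291 q [-0.47  0.22  1.89 -0.    1.03 -0.47]
```

Call:
{"api": "jog_arm", "payload": {"rows": [{"grip": 2,"tx": -0.04,"ty": 0.18,"tz": -0.12,"rx": -0.1,"ry": 0,"rz": 0.1},{"grip": 2,"tx": -0.03,"ty": 0.23,"tz": -0.1,"rx": -0.1,"ry": 0,"rz": 0.1},{"grip": 2,"tx": -0.03,"ty": 0.28,"tz": -0.08,"rx": -0.1,"ry": 0,"rz": 0.1},{"grip": 2,"tx": -0.03,"ty": 0.33,"tz": -0.08,"rx": -0.1,"ry": 0,"rz": 0.1},{"grip": 2,"tx": -0.03,"ty": 0.38,"tz": -0.08,"rx": -0.1,"ry": 0,"rz": 0.1},{"grip": 2,"tx": -0.03,"ty": 0.43,"tz": -0.08,"rx": -0.1,"ry": 0,"rz": 0.1},{"grip": 2,"tx": -0.03,"ty": 0.48,"tz": -0.08,"rx": -0.1,"ry": 0,"rz": 0.1},{"grip": 2,"tx": -0.03,"ty": 0.53,"tz": -0.08,"rx": -0.1,"ry": 0,"rz": 0.1}]}}

```text
clock: 26.8
tool_pos: [0.4338, -0.1662, 0.1723]
orientation: [-1.57, 0.0, -1.571]
force: [0.6, -0.3, 0.4]
finger_gap: 0.029
```

```bash
python3 - <<'E'
from h import *
s=st()
E
```

```text
26.8 p [ 0.4338 -0.1662  0.1723] o [-1.5702e+00  1.0000e-04 -1.5708e+00] F [ 0.56 -0.27  0.38] M [-0.152 -0.202 -0.002] g 0.029 q [-0.47  0.23  1.89  0.    1.02 -0.47]
```

Call:
{"api": "jog_arm", "payload": {"rows": [{"grip": 2,"tx": 0,"ty": 0,"tz": 0.08,"rx": 0,"ry": 0,"rz": 0},{"grip": 2,"tx": 0,"ty": 0,"tz": 0.08,"rx": 0,"ry": 0,"rz": 0},{"grip": 2,"tx": 0,"ty": 0,"tz": 0.08,"rx": 0,"ry": 0,"rz": 0},{"grip": 2,"tx": 0,"ty": 0,"tz": 0.08,"rx": 0,"ry": 0,"rz": 0},{"grip": 2,"tx": 0,"ty": 0,"tz": 0.08,"rx": 0,"ry": 0,"rz": 0},{"grip": 2,"tx": 0,"ty": 0,"tz": 0.08,"rx": 0,"ry": 0,"rz": 0},{"grip": 2,"tx": 0,"ty": 0,"tz": 0.08,"rx": 0,"ry": 0,"rz": 0},{"grip": 2,"tx": 0,"ty": 0,"tz": 0.08,"rx": 0,"ry": 0,"rz": 0}]}}

```text
clock: 27.6
tool_pos: [0.4346, -0.1662, 0.1723]
orientation: [-1.57, 0.0, -1.571]
force: [-1.2, -0.1, -1.0]
finger_gap: 0.0293
```

```bash
python3 - <<'E'
from h import *
s=st(); f=snap('side','s3')
u,v=proj(f,[.43,-.167,.08]).astype(int)
c=f['color'][v-60:v+60,u-80:u+80]; cv2.imwrite('pics/c4.png',cv2.resize(c[:,:,::-1],None,fx=5,fy=5,interpolation=cv2.INTER_CUBIC))
E
```

```text
27.6 p [ 0.4346 -0.1662  0.1723] o [-1.5701e+00  1.0000e-04 -1.5709e+00] F [-1.21 -0.11 -1.05] M [-0.017 -0.08   0.009] g 0.0293 q [-0.47  0.23  1.89  0.    1.02 -0.47]
```

View pics/c4.png

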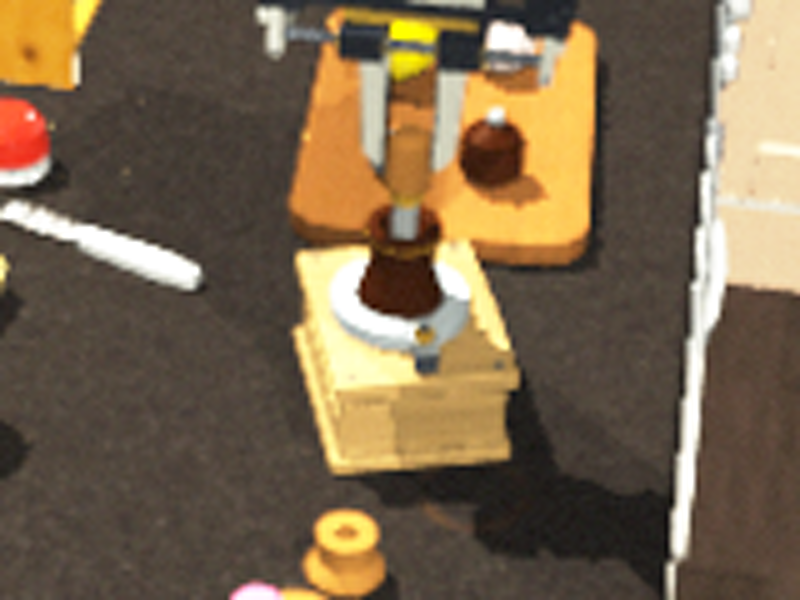

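The drift is straight in the mill: shaft at about (405,220), mill mouth at (403,215). The load is gone, though the bay itself is out of view. I'll push 3 mm further to be sure, then draw the drift out.

Call:
{"api": "jog_arm", "payload": {"rows": [{"grip": 2,"tx": 0,"ty": 0.1,"tz": 0,"rx": 0,"ry": 0,"rz": 0},{"grip": 2,"tx": 0,"ty": 0.2,"tz": 0,"rx": 0,"ry": 0,"rz": 0},{"grip": 2,"tx": 0,"ty": 0.3,"tz": 0,"rx": 0,"ry": 0,"rz": 0},{"grip": 2,"tx": 0,"ty": 0.3,"tz": 0,"rx": 0,"ry": 0,"rz": 0},{"grip": 2,"tx": 0,"ty": 0,"tz": 0,"rx": 0,"ry": 0,"rz": 0},{"grip": 2,"tx": 0,"ty": -0.6,"tz": 0,"rx": 0,"ry": 0,"rz": 0},{"grip": 2,"tx": 0,"ty": -1.4,"tz": 0,"rx": 0,"ry": 0,"rz": 0},{"grip": 2,"tx": 0,"ty": -2.2,"tz": 0,"rx": 0,"ry": 0,"rz": 0}]}}

```text
clock: 28.45
tool_pos: [0.4347, -0.1662, 0.1952]
orientation: [-1.57, -0.0, -1.571]
force: [0.8, -0.9, -1.3]
finger_gap: 0.0294
```

Call:
{"api": "jog_arm", "payload": {"rows": [{"grip": 2,"tx": 0,"ty": -1,"tz": 0,"rx": 0,"ry": 0,"rz": 0},{"grip": 2,"tx": 0,"ty": -2.2,"tz": 0,"rx": 0,"ry": 0,"rz": 0},{"grip": 2,"tx": 0,"ty": -3.6,"tz": 0,"rx": 0,"ry": 0,"rz": 0},{"grip": 2,"tx": 0,"ty": -5,"tz": 0,"rx": 0,"ry": 0,"rz": 0},{"grip": 2,"tx": 0,"ty": -6.8,"tz": 0,"rx": 0,"ry": 0,"rz": 0},{"grip": 2,"tx": 0,"ty": -8.6,"tz": 0,"rx": 0,"ry": 0,"rz": 0},{"grip": 2,"tx": 0,"ty": -10,"tz": 0,"rx": 0,"ry": 0,"rz": 0},{"grip": 2,"tx": 0,"ty": -10.2,"tz": 0,"rx": 0,"ry": 0,"rz": 0}]}}

```text
clock: 29.25
tool_pos: [0.4352, -0.1665, 0.2994]
orientation: [-1.567, -0.002, -1.571]
force: [0.1, -0.2, -0.6]
finger_gap: 0.029
```

```bash
python3 - <<'E'
from h import *
s=st(); go([.4524,.1116,.292])
E
```

```text
29.25 p [ 0.4352 -0.1665  0.2994] o [-1.5668 -0.0016 -1.5708] F [ 0.11 -0.16 -0.64] M [-0.067 -0.052 -0.014] g 0.029 q [-0.47  0.1   1.72  0.    1.32 -0.47]
t [-27.81   0.7    1.72] r [-0.23 -0.    0.09]
```

Call:
{"api": "jog_arm", "payload": {"rows": [{"grip": 2,"tx": -3,"ty": 0.2,"tz": 0.2,"rx": 0,"ry": 0,"rz": 0},{"grip": 2,"tx": -7,"ty": 0.4,"tz": 0.5,"rx": 0,"ry": 0,"rz": 0},{"grip": 2,"tx": -12,"ty": 0.7,"tz": 0.8,"rx": 0,"ry": 0,"rz": 0},{"grip": 2,"tx": -17,"ty": 0.7,"tz": 1.1,"rx": 0,"ry": 0,"rz": 0},{"grip": 2,"tx": -22,"ty": 0.7,"tz": 1.4,"rx": -0.2,"ry": 0,"rz": 0.1},{"grip": 2,"tx": -26,"ty": 0.7,"tz": 1.6,"rx": -0.2,"ry": 0,"rz": 0.1},{"grip": 2,"tx": -27.8,"ty": 0.7,"tz": 1.7,"rx": -0.2,"ry": 0,"rz": 0.1},{"grip": 2,"tx": -27.8,"ty": 0.7,"tz": 1.7,"rx": -0.2,"ry": 0,"rz": 0.1}]}}

```text
clock: 30.05
tool_pos: [0.4519, 0.1133, 0.2917]
orientation: [-1.571, 0.0, -1.568]
force: [0.6, -0.1, -1.6]
finger_gap: 0.0295
```

```bash
python3 - <<'E'
from h import *
s=st(); snap('top','t3'); s=st(); f=snap('side','s4')
P=cloud(f); p=s['tool_pos']
k=(abs(P[...,0]-p[0])<.02)&(abs(P[...,1]-p[1])<.03)&(P[...,2]>p[2]-.15)&(P[...,2]<p[2]-.02)
t=P[k]; A=np.c_[t[:,2]-p[2],np.ones(len(t))]; print(len(t),(np.median(t,0)-p).round(4),(t[:,2].min()-p[2]).round(4), np.linalg.lstsq(A,t[:,:2]-p[:2],rcond=None)[0].round(4))
f1=load('s1'); P=cloud(f1); p=np.array([.4524,.1116,.2915])
k=(abs(P[...,0]-p[0])<.02)&(abs(P[...,1]-p[1])<.03)&(P[...,2]>p[2]-.15)&(P[...,2]<p[2]-.02)
t=P[k]; A=np.c_[t[:,2]-p[2],np.ones(len(t))]; print('before',len(t),(np.median(t,0)-p).round(4),(t[:,2].min()-p[2]).round(4), np.linalg.lstsq(A,t[:,:2]-p[:2],rcond=None)[0].round(4))
go([.4524,.1116,.165])
u,v=proj(f,[.452,.112,.1]).astype(int)
c=f['color'][v-60:v+60,u-80:u+80]; cv2.imwrite('pics/c5.png',cv2.resize(c[:,:,::-1],None,fx=5,fy=5,interpolation=cv2.INTER_CUBIC))
E
```

```text
30.05 p [0.4519 0.1133 0.2917] o [-1.5710e+00  3.0000e-04 -1.5678e+00] F [ 0.62 -0.11 -1.57] M [-0.032 -0.045  0.022] g 0.0295 q [0.15 0.11 1.73 0.   1.31 0.14]
30.1 p [0.4519 0.112  0.2917] o [-1.5710e+00 -1.0000e-04 -1.5688e+00] F [-0.44 -0.4  -1.02] M [-0.074 -0.071 -0.029] g 0.0294 q [ 0.14  0.11  1.73 -0.    1.31  0.14]
149 [-0.0034  0.0066 -0.0616] -0.108 [[-0.0111  0.0136]
 [-0.0035  0.0074]]
before 149 [-0.0022  0.0072 -0.061 ] -0.1035 [[-0.0043  0.0067]
 [-0.0022  0.0074]]
t [-0.04 12.68  0.04] r [0.01 0.04 0.01]
```

View pics/c5.png

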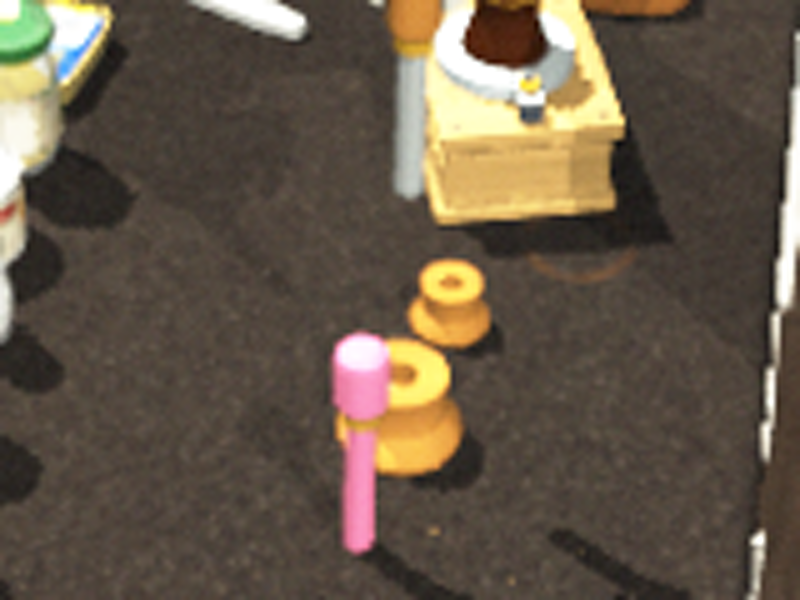

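The drift hangs straight and unchanged in the grip; the holder's hole is visible at about (403,373) beside the pink decoy. Lowering to just above the holder, then in.

Call:
{"api": "jog_arm", "payload": {"rows": [{"grip": 2,"tx": -0.01,"ty": 2.5,"tz": 0.06,"rx": 0,"ry": 0,"rz": 0},{"grip": 2,"tx": -0.01,"ty": 6,"tz": 0.06,"rx": 0,"ry": 0,"rz": 0},{"grip": 2,"tx": -0.01,"ty": 9.5,"tz": 0.06,"rx": 0,"ry": 0,"rz": 0},{"grip": 2,"tx": 0.01,"ty": 12,"tz": 0.06,"rx": 0,"ry": 0,"rz": 0},{"grip": 2,"tx": 0.01,"ty": 12.7,"tz": 0.06,"rx": 0,"ry": 0,"rz": 0},{"grip": 2,"tx": 0.01,"ty": 12.8,"tz": 0.06,"rx": 0,"ry": 0,"rz": 0},{"grip": 2,"tx": 0.01,"ty": 12.8,"tz": 0.06,"rx": 0,"ry": 0,"rz": 0},{"grip": 2,"tx": 0.01,"ty": 12.8,"tz": 0.06,"rx": 0,"ry": 0,"rz": 0}]}}

```text
clock: 30.95
tool_pos: [0.4534, 0.111, 0.165]
orientation: [-1.569, 0.0, -1.57]
force: [0.4, 0.5, -1.2]
finger_gap: 0.0294
```

```bash
python3 - <<'E'
from h import *
s=st(); go([.4526,.1118,.116])
E
```

```text
30.95 p [0.4534 0.111  0.165 ] o [-1.5687e+00  1.0000e-04 -1.5704e+00] F [ 0.4   0.55 -1.24] M [-0.062 -0.115 -0.011] g 0.0294 q [ 0.14  0.24  1.9  -0.    1.    0.14]
t [-0.08  4.9  -0.09] r [-0.12  0.02 -0.  ]
```

Call:
{"api": "jog_arm", "payload": {"rows": [{"grip": 2,"tx": -0.08,"ty": 0,"tz": -0.09,"rx": -0.1,"ry": 0,"rz": 0},{"grip": 2,"tx": -0.08,"ty": 0.2,"tz": -0.09,"rx": -0.1,"ry": 0,"rz": 0},{"grip": 2,"tx": -0.08,"ty": 0.5,"tz": -0.09,"rx": -0.1,"ry": 0,"rz": 0},{"grip": 2,"tx": -0.08,"ty": 0.8,"tz": -0.09,"rx": -0.1,"ry": 0,"rz": 0},{"grip": 2,"tx": -0.08,"ty": 1.1,"tz": -0.09,"rx": -0.1,"ry": 0,"rz": 0},{"grip": 2,"tx": -0.08,"ty": 1.4,"tz": -0.09,"rx": -0.1,"ry": 0,"rz": 0},{"grip": 2,"tx": -0.08,"ty": 1.6,"tz": -0.09,"rx": -0.1,"ry": 0,"rz": 0},{"grip": 2,"tx": -0.08,"ty": 1.6,"tz": -0.09,"rx": -0.1,"ry": 0,"rz": 0}]}}

```text
clock: 31.75
tool_pos: [0.4523, 0.1117, 0.1487]
orientation: [-1.571, 0.0, -1.57]
force: [0.5, 0.4, -0.9]
finger_gap: 0.0297
```

```bash
python3 - <<'E'
from h import *
s=st(); go([.4526,.1118,.116])
E
```

```text
31.75 p [0.4523 0.1117 0.1487] o [-1.571   0.     -1.5704] F [ 0.51  0.4  -0.95] M [-0.033 -0.092  0.019] g 0.0297 q [0.14 0.26 1.91 0.   0.97 0.14]
t [-0.01  3.27  0.03] r [ 0.01  0.02 -0.  ]
```

The tip is in the hole (about 7 mm) with no contact force. Lowering to the floor.

Call:
{"api": "jog_arm", "payload": {"rows": [{"grip": 2,"tx": -0.01,"ty": 0.4,"tz": 0.02,"rx": 0,"ry": 0,"rz": 0},{"grip": 2,"tx": -0.01,"ty": 0.9,"tz": 0.02,"rx": 0,"ry": 0,"rz": 0},{"grip": 2,"tx": -0.01,"ty": 1.4,"tz": 0.02,"rx": 0,"ry": 0,"rz": 0},{"grip": 2,"tx": -0.01,"ty": 1.9,"tz": 0.02,"rx": 0,"ry": 0,"rz": 0},{"grip": 2,"tx": -0.01,"ty": 2.4,"tz": 0.02,"rx": 0,"ry": 0,"rz": 0},{"grip": 2,"tx": -0.01,"ty": 2.8,"tz": 0.02,"rx": 0,"ry": 0,"rz": 0},{"grip": 2,"tx": -0.01,"ty": 3.1,"tz": 0.02,"rx": 0,"ry": 0,"rz": 0},{"grip": 2,"tx": -0.01,"ty": 3.2,"tz": 0.02,"rx": 0,"ry": 0,"rz": 0}]}}

```text
clock: 32.55
tool_pos: [0.4524, 0.1118, 0.1163]
orientation: [-1.571, -0.0, -1.57]
force: [-0.9, 0.7, -0.9]
finger_gap: 0.029
```

Call:
{"api": "jog_arm", "payload": {"rows": [{"grip": 2,"tx": 0,"ty": 0,"tz": 0,"rx": 0,"ry": 0,"rz": 0},{"grip": 3.2,"tx": 0,"ty": 0,"tz": 0,"rx": 0,"ry": 0,"rz": 0},{"grip": 5,"tx": 0,"ty": 0,"tz": 0,"rx": 0,"ry": 0,"rz": 0},{"grip": 7,"tx": 0,"ty": 0,"tz": 0,"rx": 0,"ry": 0,"rz": 0},{"grip": 9.3,"tx": 0,"ty": 0,"tz": 0,"rx": 0,"ry": 0,"rz": 0},{"grip": 9.3,"tx": 0,"ty": 0,"tz": 0,"rx": 0,"ry": 0,"rz": 0},{"grip": 9.3,"tx": 0,"ty": 0,"tz": 0,"rx": 0,"ry": 0,"rz": 0},{"grip": 9.3,"tx": 0,"ty": 0,"tz": 0,"rx": 0,"ry": 0,"rz": 0}]}}

```text
clock: 33.35
tool_pos: [0.4524, 0.1118, 0.1164]
orientation: [-1.571, -0.0, -1.57]
force: [0.1, -0.2, 0.2]
finger_gap: 0.0757
```

```bash
python3 - <<'E'
from h import *
s=st()
E
```

```text
33.35 p [0.4524 0.1118 0.1164] o [-1.5714e+00 -1.0000e-04 -1.5703e+00] F [ 0.13 -0.17  0.18] M [-0.039 -0.022  0.003] g 0.0757 q [0.14 0.31 1.94 0.   0.89 0.14]
```

Call:
{"api": "jog_arm", "payload": {"rows": [{"grip": 9.3,"tx": 0,"ty": -1,"tz": 0,"rx": 0,"ry": 0,"rz": 0},{"grip": 9.3,"tx": 0,"ty": -3,"tz": 0,"rx": 0,"ry": 0,"rz": 0},{"grip": 9.3,"tx": 0,"ty": -6,"tz": 0,"rx": 0,"ry": 0,"rz": 0},{"grip": 9.3,"tx": 0,"ty": -10,"tz": 0,"rx": 0,"ry": 0,"rz": 0},{"grip": 9.3,"tx": 0,"ty": -14,"tz": 0,"rx": 0,"ry": 0,"rz": 0},{"grip": 9.3,"tx": 0,"ty": -17,"tz": 0,"rx": 0,"ry": 0,"rz": 0},{"grip": 9.3,"tx": 0,"ty": -19,"tz": 0,"rx": 0,"ry": 0,"rz": 0},{"grip": 9.3,"tx": 4,"ty": -20,"tz": -0.2,"rx": 0,"ry": 0,"rz": 0}]}}

```text
clock: 34.15
tool_pos: [0.451, 0.0736, 0.3191]
orientation: [-1.568, 0.001, -1.567]
force: [-0.3, -0.8, -0.5]
finger_gap: 0.0934
```

```bash
python3 - <<'E'
from h import *
s=st(); go([.4346,-.248,.32])
E
```

```text
34.15 p [0.451  0.0736 0.3191] o [-1.5680e+00  9.0000e-04 -1.5665e+00] F [-0.28 -0.83 -0.51] M [-0.024 -0.106 -0.033] g 0.0934 q [0.06 0.07 1.71 0.   1.37 0.06]
t [32.16 -0.13 -1.78] r [-0.16  0.24 -0.05]
```

Call:
{"api": "jog_arm", "payload": {"rows": [{"grip": 9.3,"tx": 5,"ty": -0.1,"tz": -0.3,"rx": 0,"ry": 0,"rz": 0},{"grip": 9.3,"tx": 10,"ty": -0.1,"tz": -0.6,"rx": 0,"ry": 0,"rz": 0},{"grip": 9.3,"tx": 15,"ty": -0.1,"tz": -0.9,"rx": 0,"ry": 0,"rz": 0},{"grip": 9.3,"tx": 20,"ty": -0.1,"tz": -1.2,"rx": 0,"ry": 0,"rz": 0},{"grip": 9.3,"tx": 25,"ty": -0.1,"tz": -1.5,"rx": 0,"ry": 0,"rz": 0},{"grip": 9.3,"tx": 30,"ty": -0.1,"tz": -1.8,"rx": 0,"ry": 0,"rz": 0},{"grip": 9.3,"tx": 32.2,"ty": -0.1,"tz": -1.8,"rx": 0,"ry": 0,"rz": 0},{"grip": 9.3,"tx": 32.2,"ty": -0.1,"tz": -1.8,"rx": 0,"ry": 0,"rz": 0}]}}

```text
clock: 34.95
tool_pos: [0.4338, -0.2507, 0.32]
orientation: [-1.568, 0.001, -1.57]
force: [-0.9, 0.4, -0.2]
finger_gap: 0.0929
```

```bash
python3 - <<'E'
from h import *
st(); manip.grab_frame('wrist'); f=snap('wrist','w5'); st()
P=cloud(f); m=(abs(P[...,0]-.435)<.03)&(abs(P[...,1]+.166)<.03)
t=P[m]; q=t[(np.hypot(t[:,0]-.4348,t[:,1]+.1655)<.008)]; print('bore z',np.percentile(q[:,2],[0,10,50,90]).round(3),len(q))
u,v=proj(f,[.4346,-.166,.1]).astype(int); print(u,v)
v=max(v,50);c=f['color'][v-50:v+50,u-65:u+65]; a=cv2.resize(c[:,:,::-1],(585,450),interpolation=cv2.INTER_CUBIC)
g=snap('top','t5'); G=cloud(g)
k=(abs(G[...,0]-.4505)<.03)&(abs(G[...,1]-.112)<.03)&(G[...,2]>.15)
b=G[k]; print('drift top',((b.max(0)+b.min(0))/2).round(4),b.mean(0).round(4),b[:,2].max().round(4))
cv2.imwrite('pics/c6.png',np.hstack([a,cv2.resize(g['color'][230:330,215:255][:,:,::-1].copy(),(180,450))]))
E
```

```text
34.95 p [ 0.4338 -0.2507  0.32  ] o [-1.5681e+00  7.0000e-04 -1.5698e+00] F [-0.87  0.41 -0.15] M [-0.057 -0.032  0.011] g 0.0929 q [-0.62  0.16  1.6   0.    1.38 -0.62]
35.05 p [ 0.4342 -0.2481  0.3201] o [-1.5679e+00  1.2000e-03 -1.5673e+00] F [0.6  0.61 0.32] M [-0.023 -0.146 -0.023] g 0.093 q [-0.61  0.15  1.61  0.    1.38 -0.62]
bore z [0.032 0.507 0.507 0.507] 1342
317 132
drift top [0.4498 0.1115 0.1568] [0.4495 0.1114 0.1568] 0.1632
```

View pics/c6.png

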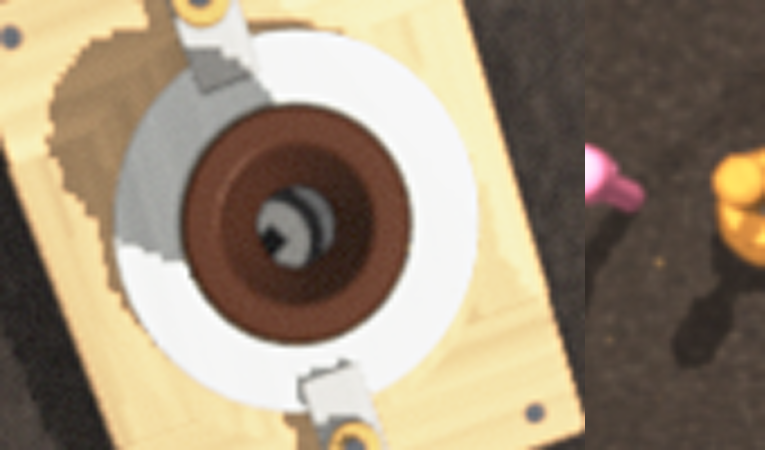

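Looking down the bore at about (296,228), I can see the mechanism's grey top face with its square hole, and felt beyond it. On the right, the drift stands in its holder. Quick depth check of the mechanism, also against an earlier frame.

```bash
python3 - <<'E'
from h import *
f=load('w5'); P=cloud(f); ok=f['depth']>0
t=P[ok&(np.hypot(P[...,0]-.4348,P[...,1]+.166)<.011)&(P[...,2]<.125)]; print(len(t),np.histogram(t[:,2],np.arange(.01,.13,.008)))
k=t[(t[:,2]<.06)]; print(np.median(k,0).round(4))
a,b=load('top0'),load('t5')   # bystanders unmoved?
d=cv2.absdiff(a['color'],b['color']).max(2)[180:330]; 
for n,(u0,u1,v0,v1) in dict(mugs=(125,178,235,325),board=(415,545,235,325),shaker=(255,280,165,192)).items():
    print(n,(cv2.absdiff(a['color'],b['color']).max(2)[v0:v1,u0:u1]>40).mean().round(3))
st()
E
```

```text
247 (array([ 24,   0,   1,  10, 180,   0,   0,   0,   0,   0,   0,   6,  11,
        11]), array([0.01 , 0.018, 0.026, 0.034, 0.042, 0.05 , 0.058, 0.066, 0.074,
       0.082, 0.09 , 0.098, 0.106, 0.114, 0.122]))
[ 0.4356 -0.1658  0.0444]
mugs 0.0
board 0.406
shaker 0.0
35.1 p [ 0.4344 -0.2476  0.3201] o [-1.5677e+00  1.1000e-03 -1.5662e+00] F [0.64 0.1  0.2 ] M [-0.029 -0.078  0.01 ] g 0.093 q [-0.61  0.15  1.61  0.    1.38 -0.62]
```

The mechanism's top is at z = 0.044, so it is standing on the felt (0.014 + 0.030). The board's difference comes from the arm now being over it. Handing in.

```bash
python3 -c "
from h import *
print(manip.close_job()); st()"
```

```text
the job is handed in; nothing more can be done
None
the job is handed in; nothing more can be done
```

The worn mechanism is out of the mill and in the bay, and the drift is back in its holder and released. I handed the job in at about 35 s of the 72 s allowed. No verdict was reported.

- **Finding the bore:** the cameras showed the mill about 3.7 mm off the stand's centre. The drift went down the bore with no noticeable side force.
- **Pressing out:** the mechanism started to slide at about 20 N, measured at the wrist plus the drift's weight. That is a little above the stated 8 to 18 N but under the 25 N limit. Side force on the tool stayed under about 3 N at every reading. Forces were only read at the end of each move, so short peaks between readings can't be ruled out. The load then vanished as the mechanism dropped.
- **Mechanism:** looking down the bore afterwards, its top face is at 44 mm, which matches it standing upright on the felt.
- **Drift:** its top reads the same as at the start, within about 2 mm, so it sits on the floor of the hole. The gripper is open and well clear.
- **Bystanders:** the mugs and the shaker are unchanged in the top view. The chopping board was partly hidden by the arm in the last picture, so I couldn't check the items on it that way. The arm never went near them with any load.

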